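# Set out a power-supply kit on an electronics bench

## Robot

A 6-joint arm with a two-finger parallel gripper is mounted at the origin on the work surface. World frame = base frame: x ahead of the robot, y to its left, z up, the work surface at z = 0. Lengths are in m, angles in degrees, forces in N, time in s.
With the tool pointing down it reaches from about 0.4 to 0.825 m from the base axis. Payload 7 kg.
Tool frame: the origin (TCP) lies midway between the tips of the shut fingers; the grasp point (between the pads) lies 19 mm behind it; z points along the fingers, y is the line along which they close (so a half turn about z gives the same grasp; the last joint's range is limited). The gripper opens to 88 mm and grips with 3 to 60 N. Pads are 19 mm wide; open, the fingers measure 130 mm over their backs; the gripper's body (78 mm by 193 mm) begins 47 mm behind the grasp point.
Start: joints at [93.341, 20.546, 0.682, 0, -70.136, -16.507], TCP at [0.154, 0.657, 0.227] pointing down, gripper open.
Joint ranges: [-176.03, 176.03], [-82.01, 121.73], [-58.28, 71.71], [-173.87, 95.51], [-174.79, -0.11], [-173.66, 173.66]. Speed limits (degrees/s): [136.94, 136.94, 172.46, 180, 180, 180].

## Interface

Orientations are given as [roll, pitch, yaw] about the fixed x, y, z axes, in that order (R = Rz(yaw) Ry(pitch) Rx(roll)).
In Python, from plant import ctrl gives the robot as it stands. The module is installed in compiled form; this text tells all that it offers.
- The arm moves only by the tool send_rows, never from a script. Its argument "plan" is a list that holds one entry, the list of rows, each a list of 6 numbers: the shift along the tool's x, y, z in normalised numbers (1 is 50 cm), then the turn, a rotation vector about the tool's x, y, z in parts of the range, where 1.0 means 60 degrees. A call has 1 to 8 rows; each row is the pose to reach, as a shift and turn from the pose commanded when the call began, along the tool's axes at that moment; what a row does not reach only later rows make up. A row lasts 1/12 s, in which the tool goes at most 41.7 mm and 7.16 degrees, less where a joint would pass 70% of its speed; a pose out of reach is approached as far as the arm can. A call with a gripper value outside its range is refused whole. "fingers" is the opening, from 0 (shut) to 1 (fully open), set as the call begins (left out, the last holds). The fingers move at their own pace and stop on an object; the grip force is fixed at half the most. Time passes only in rows, so rows that repeat a pose let the fingers close. It gives the time, the measured TCP pose, the force, the opening and the grip force at its end, in the units of the state.
- ctrl.get_obs(): the state, without advancing time (a new reading comes with each control period).
- ctrl.snapshot(name): name is "scene" or "side" or "wrist"; returns a dict with "img" (384x512x3 uint8, red, green, blue), "K" (3x3 intrinsics, pixels), "k1" (the pictures are not rectified: a ray, as slopes to the right and down, at radius r is drawn at 1 + k1 r^2 times it, then the intrinsics apply), "pose" (4x4, takes a point from camera to world coordinates). Camera axes: x right, y down, z forward; pixel columns grow to the right and rows downward; lengths in m; the calibration is good to about 2 mm. A picture is of the moment at which its call begins. There is no depth.
- ctrl.close_job(): hands the job in; it is judged then, once.
The state is a dict: "clock": time; "joint_pos": joint angles; "qvel": joint speeds; "tau": joint torques, N m; "tool_pos": TCP position; "orientation": TCP orientation; "force": force on the tool from outside, world axes, zero at the start; "moment": the same for the moment, N m; "opening": finger opening in m; "gripper_force": force on a finger pad.
Only numpy, scipy, OpenCV 4.12 (cv2) and the standard library are available. Lean on these libraries where they do the work, as an engineer would, in place of code of your own. Each camera call takes 0.05 s, during which the arm holds its last target. There are 200 camera calls.

## Task

Set out the power-supply kit: put the round capacitor, the transformer and the finned heat sink each upright and flat in the black carrier whose recess matches its outline, and stack the loose parts bin on its twin (the one on the steel plate), turned half round from it so that it stands on the inner ledges instead of nesting. Set things down rather than dropping them, and do not shift the orange multimeter.

Things in the scene. Friction and masses are not known exactly. Their poses are not given: they have to be found in the camera images.
- capacitor: Loose, upright: large can capacitor, a plain black cylinder 46 mm in diameter and 60 mm tall with two small brass screw terminals on its silvery top (they add 4 mm); about 130 g. Origin: centre of its underside, z up its axis. It belongs in round_carrier.
- transformer: Loose transformer: black foot 64 x 44 mm (x, y), dark steel core 64 x 28 mm up to 46 mm high, copper coil block 40 x 44 mm (x, y) up to 41 mm high; grip it across y on the coil's flat sides, 44 mm apart. About 320 g. Origin: centre of its underside, x along the 64 mm side, z up. It belongs in block_carrier, either way round.
- heatsink: Loose: bare aluminium finned heat sink, 90 x 30 x 32 mm (x, y, z), base plate underneath and five fins along x standing up; grip it across the 30 mm width, on the outer fins. About 150 g. Origin: centre of its underside, x along the 90 mm length, z up. It belongs in long_carrier, either way round.
- bin: Loose black stack-nest bin with brass standoffs, 98 x 60 mm (x, y), 54 tall, 160 g. Origin: centre of underside; white card (8 mm thick) outside its -x end. Grip across the 60 mm, on the long walls, which start 19 mm up. Foot below: 78 x 42, enters the bin below with 5 (x) and 4 mm (y) to spare each side. Inside, grey ledges with tops at 48 mm: one mid +x end, two in the -x corners.
- base_bin: Fixed twin of the bin (same size and axes, card on its -x end, origin at its underside on the bench) over a 122 x 82 x 3 mm steel plate; holds steel nuts. Turned half round to it (one card at each end), the loose bin stands on the ledges, underside 48 mm above this origin and 6 mm inside the rim. Turned the same way it nests at about 27 mm: wrong.
- round_carrier: Fixed black carrier plate 78 x 78 mm, 11 mm tall, with a grey-floored round recess 58 mm in diameter, 8 mm deep (its floor 3 mm above the bench). Origin: centre of its underside, below the centre of the recess, z up.
- block_carrier: Fixed black carrier plate 96 x 76 mm (x by y), 11 mm tall, with a rectangular recess 76 x 56 mm (x by y), 8 mm deep (floor 3 mm above the bench). Origin: centre of its underside, below the centre of the recess, x along the 76 mm side of the recess, z up.
- long_carrier: Fixed black carrier plate 122 x 62 mm (x by y), 11 mm tall, with a long rectangular recess 102 x 42 mm (x by y), 8 mm deep (floor 3 mm above the bench). Origin: centre of its underside, below the centre of the recess, x along the recess, z up.
- meter: Bystander, loose: orange hand multimeter, black face, lying flat, 130 x 64 x 34 mm (x, y, z). Origin: centre of its underside, x along its length. Leave it where it is. Other small things (screwdriver, circuit board, roll of tape) lie between the task's things, none over 35 mm tall; taller equipment stands only beyond x = 0.75 and |y| = 0.55.
Not all that is in view belongs to the job. Leave any blue or purple look-alike of the heatsink alone.

How it is judged (in metres and radians):
At the end, for the whole second after the job is handed in: Capacitor, transformer and heat sink each rest upright on the floor of the matching recess, within 12 mm of its centre, the latter two lined up within 0.5 rad; the loose bin stands level on its twin's ledges (44 to 52 mm above its underside), within 12 mm and 0.4 rad; all at rest (horizontal distance between capacitor and round_carrier below 0.012 m and z of capacitor in the frame of round_carrier below 0.007 m and angle between each of capacitor, transformer, heatsink's own z axis and vertical below 0.1 rad and horizontal distance between transformer and block_carrier below 0.012 m and z of transformer in the frame of block_carrier below 0.007 m and angle between the x axis of transformer and the x axis of block_carrier, either way round below 0.5 rad and horizontal distance between heatsink and long_carrier below 0.012 m and z of heatsink in the frame of long_carrier below 0.007 m and angle between the x axis of heatsink and the x axis of long_carrier, either way round below 0.5 rad and horizontal distance between bin and base_bin below 0.012 m and z of bin in the frame of base_bin between 0.044 and 0.052 m and angle between bin's own z axis and vertical below 0.08 rad and angle between the x axis of bin and the x axis of base_bin, either way round below 0.4 rad and linear speed of each of capacitor, transformer, heatsink, bin below 0.02 m/s and angular speed of each of capacitor, transformer, heatsink, bin below 0.2 rad/s); the robot touches nothing.
It fails at once if a part was dropped (out of the fingers with its underside over 45 mm above the bench; 95 mm for the bin) ((height (world z) of capacitor above 0.045 m and contact force between capacitor and the fingers below 0.02 N) or (height (world z) of transformer above 0.045 m and contact force between transformer and the fingers below 0.02 N) or (height (world z) of heatsink above 0.045 m and contact force between heatsink and the fingers below 0.02 N) or (height (world z) of bin above 0.095 m and contact force between bin and the fingers below 0.02 N)).
It fails at once if the multimeter was moved more than 30 mm (distance of meter from where it was at the start of the episode above 0.03 m).
It also fails if it takes over 128 s, if anything falls off the work surface, if the arm or the gripper's body presses on something with over 40 N, if the wrist force passes 120 N, or if a joint passes its speed limit or range.

## Working session

There is one attempt and no reset: what is moved stays moved. The work goes in short steps, Python scripts to look and compute and a tool call to move; the robot and the scene stay as the last step left them, time stands still between calls to the robot, and variables do not carry over. Pictures are saved under pics/ and viewed, at most 14 in all, crops included, and the job is handed in when it is done.

Besides the shell and the picture viewer there is one more tool, called in YAML: its name, and indented under it one key for each argument. send_rows: Moves the arm, as the interface text tells. Its arguments: {"type":"object","properties":{"plan":{"type":"array","items":{"type":"array","items":{"type":"array","items":{"type":"number"}}}},"fingers":{"type":"number"}},"required":["plan"]}

```bash
mkdir -p pics
cat > h.py <<'E'
import numpy as np, cv2
from plant import ctrl
def snap(n,f):
    s=ctrl.snapshot(n); cv2.imwrite('pics/'+f+'.png',s['img'][:,:,::-1]); np.savez('pics/'+f+'.npz',K=s['K'],k1=s['k1'],pose=s['pose'],img=s['img']); return s
def ld(f): return np.load('pics/'+f+'.npz')
def px2w(s,uv,z):
    K,k1,T=s['K'],float(s['k1']),s['pose']
    p=cv2.undistortPoints(np.array(uv,float).reshape(-1,1,2),K,np.array([k1,0,0,0,0.])).reshape(-1,2)
    d=np.c_[p,np.ones(len(p))]@T[:3,:3].T; o=T[:3,3]
    return o+d*((np.asarray(z)-o[2])/d[:,2]).reshape(-1,1)
def w2px(s,P):
    T=np.linalg.inv(s['pose']); 
    return cv2.projectPoints(np.array(P,float).reshape(-1,1,3),cv2.Rodrigues(T[:3,:3])[0],T[:3,3],s['K'],np.array([float(s['k1']),0,0,0,0.]))[0].reshape(-1,2)
E
python3 - <<'E'
from h import *
for n in ['scene','side','wrist']:
    s=snap(n,n+'0'); print(n,s['K'].tolist(),s['k1'],np.round(s['pose'],3).tolist())
    cv2.imwrite('pics/'+n+'0b.png',cv2.resize(s['img'][:,:,::-1],(800,600),interpolation=cv2.INTER_CUBIC))
print(ctrl.get_obs())
E
```

```text
scene [[438.04864418227754, 0.0, 260.81499706974864], [0.0, 438.04864418227754, 196.62715105922612], [0.0, 0.0, 1.0]] -0.15029209481259306 [[-0.744, 0.481, -0.464, 1.127], [0.668, 0.516, -0.536, 0.631], [-0.018, -0.709, -0.705, 0.931], [0.0, 0.0, 0.0, 1.0]]
side [[405.70028961166463, 0.0, 257.77149712575493], [0.0, 405.70028961166463, 191.72490441666102], [0.0, 0.0, 1.0]] -0.08876717702526003 [[0.862, -0.254, 0.438, -0.073], [-0.506, -0.456, 0.732, -0.989], [0.014, -0.853, -0.522, 0.715], [0.0, 0.0, 0.0, 1.0]]
wrist [[264.32468611425395, 0.0, 258.45042860703575], [0.0, 264.32468611425395, 192.06234202808218], [0.0, 0.0, 1.0]] -0.0523294066912665 [[-0.227, -0.927, -0.3, 0.235], [-0.974, 0.216, 0.07, 0.638], [-0.0, 0.308, -0.951, 0.384], [0.0, 0.0, 0.0, 1.0]]
{'clock': 0.15, 'joint_pos': array([ 9.33408944e+01,  2.05807327e+01,  6.47344058e-01, -1.32231157e-02,
       -7.01357990e+01, -1.65068287e+01]), 'qvel': array([-0.05958654, -0.13522759,  0.14463699,  0.09451901, -0.13453034,
       -0.0169045 ]), 'tau': array([-2.19297741e-03, -5.83272922e+01,  2.93292654e+01,  7.00115472e+00,
        8.85781017e-03, -9.73844681e-05]), 'tool_pos': array([0.15369693, 0.65690586, 0.22586828]), 'orientation': array([ 1.79930131e+02, -7.73981571e-03, -1.31704302e+01]), 'force': array([ 0.50178893, -0.24598685, -0.29768716]), 'moment': array([-0.01414829, -0.00268868,  0.03121172]), 'gripper_force': 0.0, 'opening': 0.08740987797725217}
```

View pics/scene0b.png

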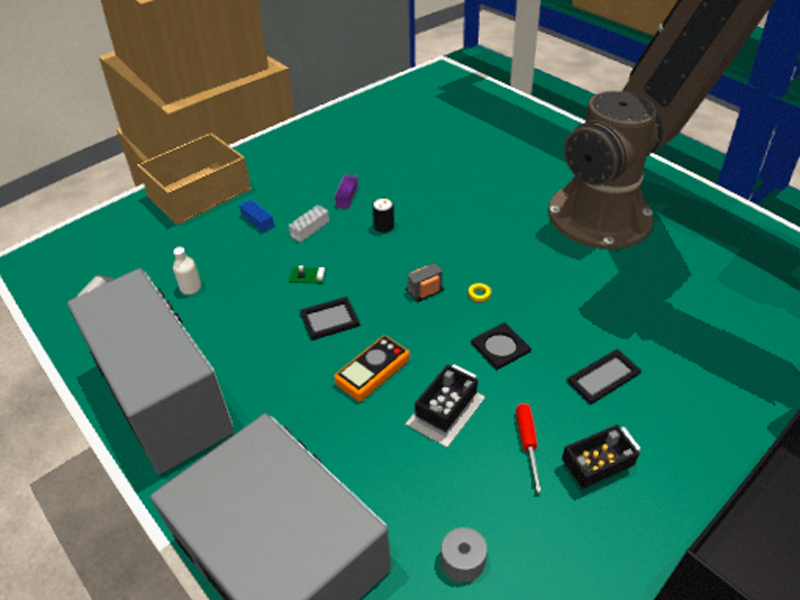

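View pics/side0b.png

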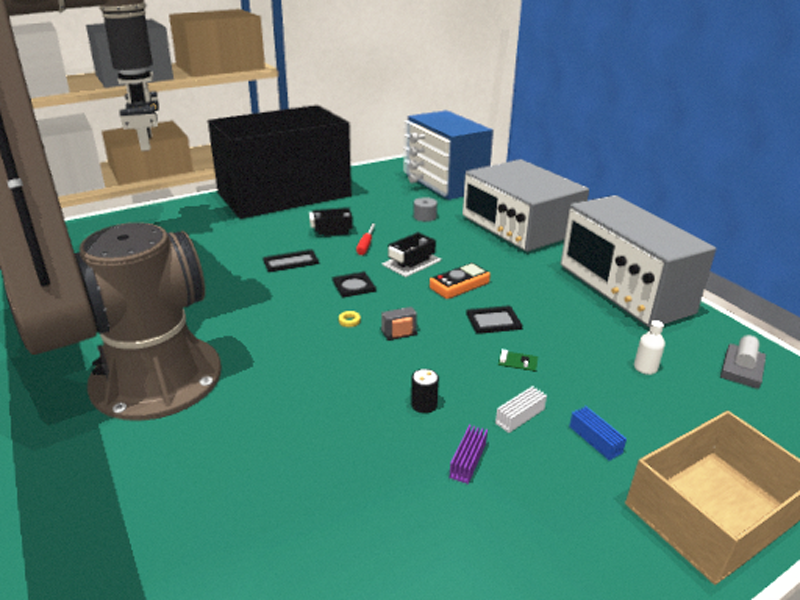

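Run:
```python
from h import *
def crop(f,x0,y0,w,h,k,out):
    im=cv2.imread(f'pics/{f}.png')[y0:y0+h,x0:x0+w]
    im=cv2.resize(im,None,fx=k,fy=k,interpolation=cv2.INTER_CUBIC)
    im=cv2.convertScaleAbs(im,alpha=1.5,beta=15)
    for x in range((-x0)%20,w,20):
        cv2.line(im,(int((x+.5)*k),0),(int((x+.5)*k),5),(255,255,255),1); cv2.putText(im,str(x0+x),(int(x*k),15),0,.35,(255,255,255),1)
    for y in range((-y0)%20,h,20):
        cv2.line(im,(0,int((y+.5)*k)),(5,int((y+.5)*k)),(255,255,255),1); cv2.putText(im,str(y0+y),(7,int(y*k)+5),0,.35,(255,255,255),1)
    cv2.imwrite(f'pics/{out}.png',im)
crop('scene0',180,105,160,120,5,'c1')
crop('scene0',260,200,160,120,5,'c2')
crop('side0',160,120,190,120,4.2,'c3')
```

```text
(no output)
```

View pics/c1.png

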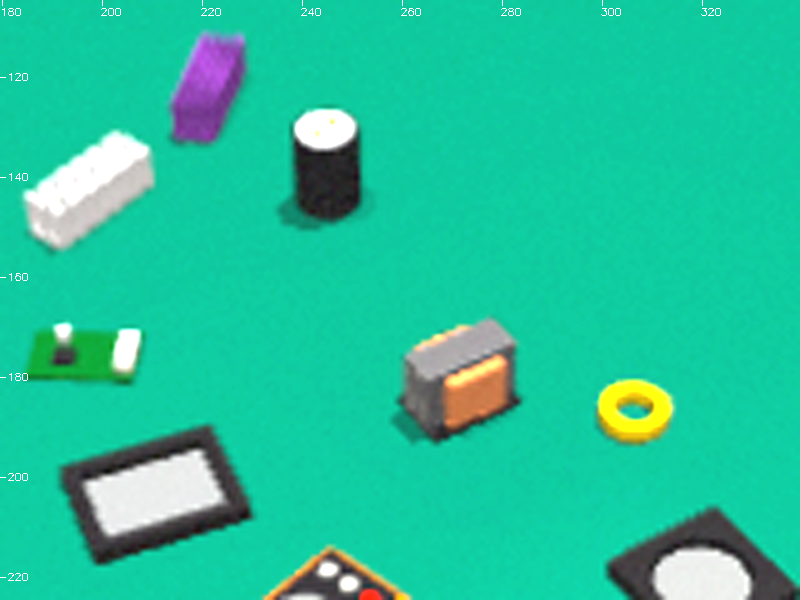

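View pics/c2.png

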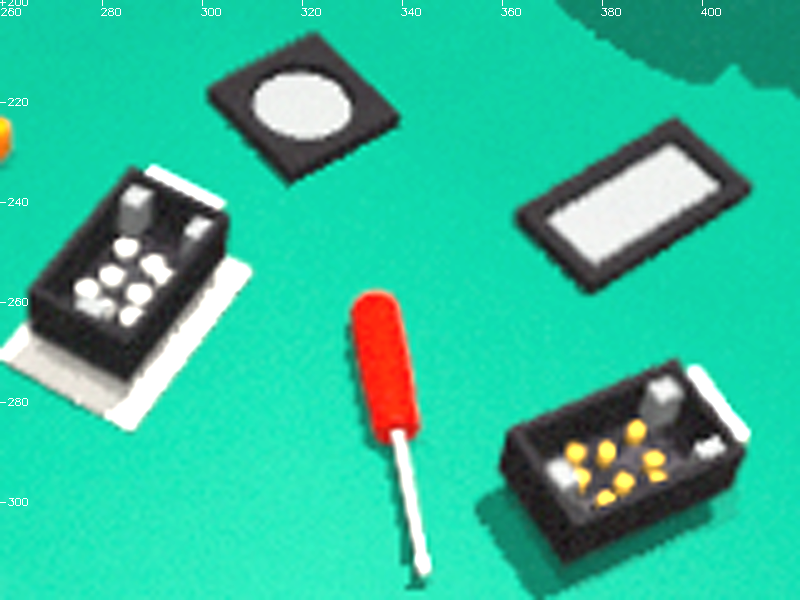

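```bash
cat > fit.py <<'E'
from h import *
from scipy.optimize import least_squares
def box(a,b,z): return [[a/2,b/2,z],[-a/2,b/2,z],[-a/2,-b/2,z],[a/2,-b/2,z]]
def W(p,L):
    c,s=np.cos(p[2]),np.sin(p[2]); L=np.array(L,float)
    return np.c_[p[0]+c*L[:,0]-s*L[:,1],p[1]+s*L[:,0]+c*L[:,1],L[:,2]]
def fit(views,p0):  # views: list of (snap, localpts, uv)
    r=least_squares(lambda p:np.concatenate([(w2px(s,W(p,L))-np.array(uv)).ravel() for s,L,uv in views]),p0)
    return r.x,np.sqrt(np.mean(r.fun**2))
E
cat > f1.py <<'E'
from fit import *
import json
sc=ld('scene0')
m=1e-3
def u(c,x0,y0): return np.array(c)/5+[x0-.5,y0-.5]
c1=lambda c:u(c,180,105); c2=lambda c:u(c,260,200)
H=lambda sx,sy,a,b,z:[sx*a/2*m,sy*b/2*m,z*m]
obs={
'heatsink':([H(1,-1,90,30,32),H(-1,-1,90,30,32),H(-1,1,90,30,32),H(1,1,90,30,0),H(-1,1,90,30,0)],c1([(25,195),(115,130),(152,153),(57,250),(152,187)])),
'transformer':([H(1,-1,64,28,46),H(-1,-1,64,28,46),H(-1,1,64,28,46),H(1,1,64,28,46),H(1,1,64,44,0),H(-1,1,64,44,0)],c1([(405,355),(490,320),(516,342),(432,380),(437,440),(520,402)])),
'block_carrier':([H(1,-1,96,76,11),H(-1,-1,96,76,11),H(-1,1,96,76,11),H(1,1,96,76,11)],c1([(62,467),(210,427),(250,512),(99,558)])),
'round_carrier':([H(1,-1,78,78,11),H(-1,-1,78,78,11),H(-1,1,78,78,11),H(1,1,78,78,11)],c2([(208,93),(315,33),(400,117),(290,180)])),
'long_carrier':([H(1,-1,122,62,11),H(-1,-1,122,62,11),H(-1,1,122,62,11),H(1,1,122,62,11)],c2([(515,213),(675,118),(752,185),(590,288)])),
'base_bin':([H(-1,-1,98,60,54),H(-1,1,98,60,54),H(1,-1,98,60,54)],c2([(133,167),(228,212),(30,292)])),
'bin':([H(1,-1,98,60,54),H(-1,-1,98,60,54),H(-1,1,98,60,54)],c2([(505,433),(677,360),(745,440)])),
}
res={}
for k,(L,uv) in obs.items():
    c=px2w(sc,uv,np.array(L)[:,2])
    d=c[0]-c[1] if k!='base_bin' else c[2]-c[0]
    p,e=fit([(sc,L,uv)],[*c[:,:2].mean(0),np.arctan2(d[1],d[0])])
    res[k]=list(p); print(k,np.round(p[:2],4),round(np.degrees(p[2]),1),'rms px',round(e,2))
cap=px2w(sc,c1([(326,130)]),.060)[0]; rc=px2w(sc,c2([(302,105)]),.003)[0]
print(cap,rc); res['capacitor']=[cap[0],cap[1],0]
json.dump(res,open('res.json','w'))
mods={'heatsink':box(.09,.03,.032)+box(.09,.03,0),'transformer':box(.064,.028,.046)+box(.064,.044,0),'block_carrier':box(.096,.076,.011)+box(.076,.056,.003),'round_carrier':box(.078,.078,.011),'long_carrier':box(.122,.062,.011)+box(.102,.042,.003),'base_bin':box(.098,.06,.054)+box(.122,.082,.003),'bin':box(.098,.06,.054)+box(.078,.042,0),'capacitor':[[.023*np.cos(t),.023*np.sin(t),z] for z in (.06,0) for t in np.arange(0,6.3,.5)]}
def ov(s,x0,y0,w,h,k,out):
    im=cv2.convertScaleAbs(cv2.resize(s['img'][y0:y0+h,x0:x0+w,::-1],None,fx=k,fy=k,interpolation=cv2.INTER_CUBIC),alpha=1.4,beta=15)
    for n,L in mods.items():
        q=((w2px(s,W(res[n],L))-[x0-.5,y0-.5])*k).astype(int)
        if len(q)%4: cv2.polylines(im,[q[:len(q)//2],q[len(q)//2:]],True,(0,0,255),1)
        else:
            for i in range(0,len(q),4): cv2.polylines(im,[q[i:i+4]],True,(0,0,255),1)
    cv2.imwrite(out,im)
ov(ld('side0'),160,120,195,170,3.5,'pics/ov_side.png')
E
python3 f1.py
```

```text
heatsink [ 0.5102 -0.4063] 7.6 rms px 0.48
transformer [ 0.4571 -0.0911] -8.6 rms px 0.47
block_carrier [ 0.6474 -0.1506] -20.1 rms px 0.49
round_carrier [0.4635 0.1172] -8.9 rms px 0.32
long_carrier [0.3822 0.2888] -9.1 rms px 0.26
base_bin [0.6321 0.1504] 14.8 rms px 0.33
bin [0.5388 0.3928] -16.5 rms px 0.83
[ 0.38492213 -0.30025983  0.06      ] [0.45845747 0.11244338 0.003     ]
```

View pics/ov_side.png

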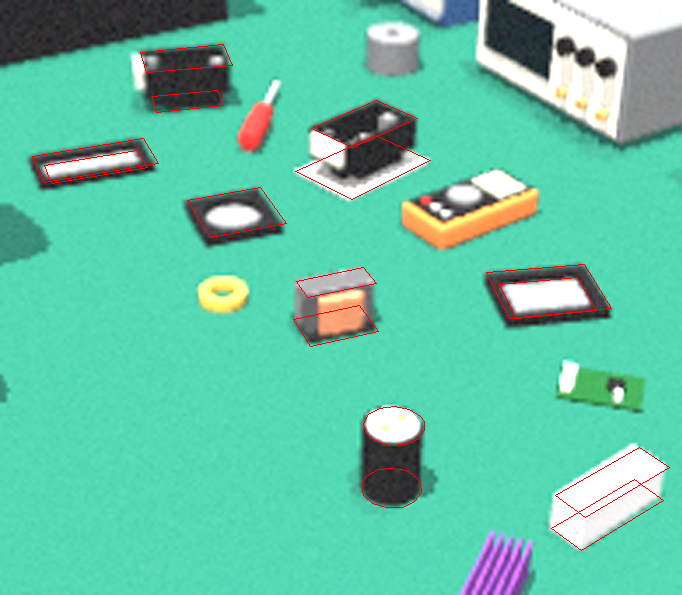

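```bash
cat > sil.py <<'E'
from fit import *
import json
from scipy.optimize import minimize
cyl=lambda r,z0,z1:[[r*np.cos(t),r*np.sin(t),z] for z in (z0,z1) for t in np.linspace(0,6.28,40)]
def B(x0,x1,y0,y1,z0,z1): return [[x,y,z] for x in (x0,x1) for y in (y0,y1) for z in (z0,z1)]
def b(a,c,z0,z1): return B(-a/2,a/2,-c/2,c/2,z0,z1)
card=B(-.057,-.049,-.025,.025,.025,.052)
P={'heatsink':[b(.09,.03,0,.032)],'transformer':[b(.064,.044,0,.005),b(.064,.028,0,.046),b(.04,.044,0,.041)],
'block_carrier':[b(.096,.076,0,.011)],'round_carrier':[b(.078,.078,0,.011)],'long_carrier':[b(.122,.062,0,.011)],
'base_bin':[b(.122,.082,0,.003),b(.098,.06,.019,.054),b(.078,.042,0,.03)],'bin':[b(.098,.06,.019,.054),b(.078,.042,0,.025),card],
'capacitor':[cyl(.023,0,.06)]}
S=4
def mask(s):
    im=cv2.GaussianBlur(s['img'],(3,3),0).astype(float); 
    return ((im[...,1]-im[...,0])<.3*im[...,1]+4).astype(np.uint8)
def rend(s,n,p,win):
    x0,y0,w,h=win; o=np.zeros((h*S,w*S),np.uint8)
    for L in P[n]:
        q=(w2px(s,W(p,L))-[x0-.5,y0-.5])*S
        cv2.fillConvexPoly(o,cv2.convexHull(q.astype(np.float32)).round().astype(np.int32),1)
    return o
def silfit(n,p0,snaps,ign=None):
    ws=[]
    for s in snaps:
        q=np.vstack([w2px(s,W(p0,L)) for L in P[n]]); a=np.maximum(q.min(0)-9,0).astype(int); e=np.minimum(q.max(0)+9,[511,383]).astype(int)
        m=mask(s)[a[1]:e[1],a[0]:e[0]].astype(np.float32)
        # soft mask upsampled; keep only component overlapping the guess
        M=(cv2.resize(m,None,fx=S,fy=S,interpolation=cv2.INTER_LINEAR)>.5).astype(np.uint8)
        win=(a[0],a[1],e[0]-a[0],e[1]-a[1]); r=rend(s,n,p0,win)
        k,lab=cv2.connectedComponents(M); c=np.bincount(lab[(r>0)&(M>0)],minlength=k).argmax(); M=(lab==c).astype(np.uint8)
        cs,_=cv2.findContours(M,cv2.RETR_EXTERNAL,cv2.CHAIN_APPROX_NONE); cv2.drawContours(M,cs,-1,1,-1)
        ws.append((s,win,M))
    u=np.array([.001,.001,.01])
    f=lambda d:sum((rend(s,n,p0+d*u,w)!=M).sum()/S/S for s,w,M in ws)
    sx=np.vstack([np.zeros(3),np.diag([5,5,6.])-1.5])
    r=minimize(f,np.zeros(3),method='Nelder-Mead',options=dict(initial_simplex=sx,xatol=.05,fatol=.2,maxiter=300))
    p=np.array(p0)+r.x*u; return p,r.fun/len(ws),sum(M.sum()/S/S for _,_,M in ws)/len(ws)
E
python3 - <<'E'
from sil import *
res=json.load(open('res.json')); sc,sd=ld('scene0'),ld('side0')
for n in P:
    for t,v in (('sc',[sc]),('sd',[sd]),('both',[sc,sd])):
        p,e,a=silfit(n,np.array(res[n]),v); print(n,t,np.round(p[:2]*1000,1),round(np.degrees(p[2]),1),'xor %.0f of %.0f'%(e,a))
    res[n]=list(p)
json.dump(res,open('res2.json','w'))
E
```

```text
heatsink sc [ 508.4 -407.5] 9.9 xor 21 of 323
heatsink sd [ 507.8 -403.8] 7.8 xor 37 of 570
heatsink both [ 508.6 -404.8] 7.9 xor 44 of 446
transformer sc [456.5 -92. ] -7.3 xor 54 of 383
transformer sd [457.1 -86.1] -11.8 xor 40 of 385
transformer both [455.8 -89.4] -8.6 xor 56 of 384
block_carrier sc [ 646.8 -154.5] -16.4 xor 112 of 583
block_carrier sd [ 646.9 -148. ] -21.3 xor 83 of 414
block_carrier both [ 648.2 -151.8] -19.4 xor 102 of 498
round_carrier sc [460.1 113.9] -3.9 xor 106 of 561
round_carrier sd [462.7 117.8] -8.6 xor 70 of 262
round_carrier both [462.1 115.3] -6.5 xor 92 of 411
long_carrier sc [379.  287.5] -5.7 xor 133 of 752
long_carrier sd [380.1 296.6] -12.4 xor 81 of 270
long_carrier both [378.8 289.7] -7.3 xor 113 of 511
base_bin sc [631.8 150.1] 15.4 xor 104 of 1467
base_bin sd [628.9 152. ] 16.3 xor 51 of 646
base_bin both [631.7 150. ] 15.3 xor 86 of 1056
bin sc [538. 393.] -15.9 xor 117 of 1175
bin sd [536.7 400.1] -21.7 xor 56 of 387
bin both [537.  392.4] -14.8 xor 95 of 781
capacitor sc [ 382. -306.] 7.2 xor 63 of 222
capacitor sd [ 386.5 -295.9] -3.8 xor 58 of 409
capacitor both [ 385.1 -299.3] -0.7 xor 68 of 315
```

```bash
cat > mv.py <<'E'
import sys; from h import *
from scipy.spatial.transform import Rotation as Ro
def d(x,y,z,yaw,o=None):
    o=o or ctrl.get_obs(); R=Ro.from_euler('xyz',o['orientation'],degrees=True)
    T=Ro.from_euler('xyz',[180,0,yaw],degrees=True); dp=R.inv().apply(np.array([x,y,z])-o['tool_pos'])
    rv=(R.inv()*T).as_rotvec(degrees=True)
    print('shift cm',np.round(dp*100,2),'turn',np.round(rv,1),'rows>=',round(max(np.linalg.norm(dp)/.0417,np.linalg.norm(rv)/7.16),1))
if __name__=='__main__': d(*map(float,sys.argv[1:5]))
E
python3 mv.py .537 .393 .23 -16
```

```text
shift cm [43.34 16.96 -0.39] turn [ 0.1 -0.   2.8] rows>= 11.2
```

The rows are not in the units I measure in: shifts go in shares of 50 cm and turns go in shares of 60 degrees. I convert before sending: 43.3 cm is 0.866, 17 cm is 0.34, 2.8 degrees is 0.0467.

send_rows:
  plan:
    - [[0.866, 0.34, -0.008, 0, 0, 0.0467], [0.866, 0.34, -0.008, 0, 0, 0.0467], [0.866, 0.34, -0.008, 0, 0, 0.0467], [0.866, 0.34, -0.008, 0, 0, 0.0467], [0.866, 0.34, -0.008, 0, 0, 0.0467], [0.866, 0.34, -0.008, 0, 0, 0.0467], [0.866, 0.34, -0.008, 0, 0, 0.0467], [0.866, 0.34, -0.008, 0, 0, 0.0467]]
  fingers: 1

```text
clock: 0.82
tool_pos: [0.4294, 0.4665, 0.2294]
orientation: [180.0, 0.0, -16.0]
force: [0.0, 0.7, 0.2]
opening: 0.0875
gripper_force: 0.0
```

```bash
python3 mv.py .537 .393 .23 -16
```

```text
shift cm [12.36  4.11 -0.06] turn [0. 0. 0.] rows>= 3.1
```

Scaled: 12.4 cm is 0.248, 4.1 cm is 0.082.

send_rows:
  plan:
    - [[0.248, 0.082, 0, 0, 0, 0], [0.248, 0.082, 0, 0, 0, 0], [0.248, 0.082, 0, 0, 0, 0], [0.248, 0.082, 0, 0, 0, 0], [0.248, 0.082, 0, 0, 0, 0], [0.248, 0.082, 0, 0, 0, 0]]

```text
clock: 1.32
tool_pos: [0.5363, 0.3938, 0.2288]
orientation: [180.0, 0.0, -16.1]
force: [-0.3, 0.6, -0.2]
opening: 0.0878
gripper_force: 0.0
```

Run:
```python
from sil import *
s=snap('wrist','w1'); print(ctrl.get_obs()['tool_pos'],s['pose'][:3,3])
res=json.load(open('res2.json'))
im=cv2.resize(s['img'][:,:,::-1],None,fx=1.5,fy=1.5,interpolation=cv2.INTER_CUBIC)
im=cv2.convertScaleAbs(im,alpha=1.5,beta=10)
for n in P:
    q=w2px(s,W(res[n],[[0,0,0],[.03,0,0]])); print(n,q[0].round())
    if n in('bin','base_bin'):
        for L in (box(.098,.06,.054),):
            cv2.polylines(im,[((w2px(s,W(res[n],L))+.5)*1.5).astype(int)],True,(0,0,255),1)
cv2.imwrite('pics/w1v.png',im)
```

```text
[0.53570237 0.39447264 0.22906956] [0.61688324 0.37089458 0.38674297]
heatsink [685.  69.]
transformer [570. 133.]
block_carrier [603.  -7.]
round_carrier [448. 163.]
long_carrier [346. 239.]
base_bin [413.  51.]
bin [260. 165.]
capacitor [661. 145.]
```

View pics/w1v.png

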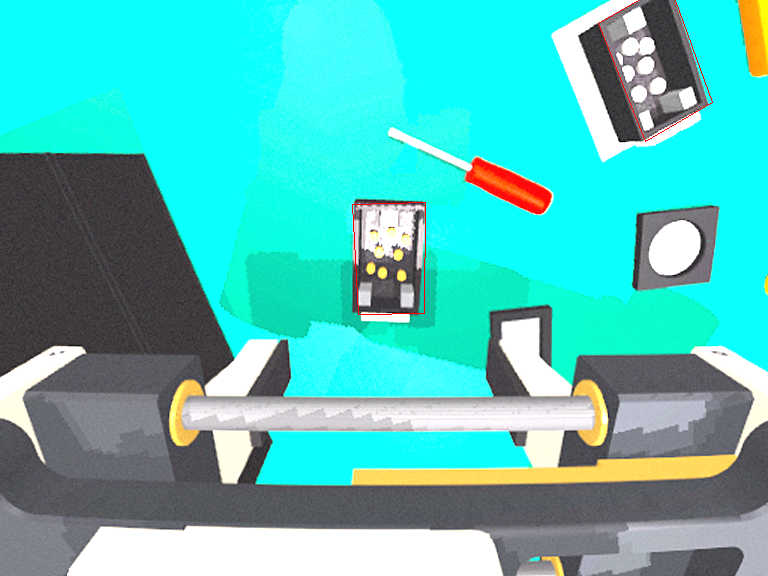

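```bash
python3 mv.py .538 .393 .02 -15.2
```

```text
shift cm [ 0.27  0.07 20.91] turn [ 0.   0.  -0.8] rows>= 5.0
```

Scaled: 20.9 cm is 0.418, 19.5 cm is 0.39, -0.8 degrees is -0.0133.

send_rows:
  plan:
    - [[0.004, 0.002, 0.08, 0, 0, -0.0133], [0.004, 0.002, 0.16, 0, 0, -0.0133], [0.004, 0.002, 0.24, 0, 0, -0.0133], [0.004, 0.002, 0.3, 0, 0, -0.0133], [0.004, 0.002, 0.35, 0, 0, -0.0133], [0.004, 0.002, 0.39, 0, 0, -0.0133], [0.004, 0.002, 0.418, 0, 0, -0.0133], [0.004, 0.002, 0.418, 0, 0, -0.0133]]

```text
clock: 2.03
tool_pos: [0.5349, 0.3925, 0.017]
orientation: [179.7, 0.2, -15.1]
force: [-0.7, -0.5, -0.9]
opening: 0.0876
gripper_force: 0.0
```

send_rows:
  plan:
    - [[0, 0, 0, 0, 0, 0], [0, 0, 0, 0, 0, 0], [0, 0, 0, 0, 0, 0], [0, 0, 0, 0, 0, 0], [0, 0, 0, 0, 0, 0], [0, 0, 0, 0, 0, 0], [0, 0, 0, 0, 0, 0], [0, 0, 0, 0, 0, 0]]
  fingers: 0

```text
clock: 2.7
tool_pos: [0.5381, 0.3935, 0.0217]
orientation: [-179.9, -0.0, -15.2]
force: [-2.7, -0.1, 6.7]
opening: 0.0605
gripper_force: 29.6
```

Scaled: -21 cm is -0.42, -20 cm is -0.4, 42 degrees is 0.7.

send_rows:
  plan:
    - [[0, 0, -0.04, 0, 0, 0], [0, 0, -0.1, 0, 0, 0], [0, 0, -0.18, 0, 0, 0.1167], [0.04, 0.03, -0.24, 0, 0, 0.2333], [0.08, 0.06, -0.3, 0, 0, 0.35], [0.14, 0.11, -0.36, 0, 0, 0.4667], [0.2, 0.16, -0.4, 0, 0, 0.5833], [0.242, 0.19, -0.42, 0, 0, 0.7]]

```text
clock: 3.37
tool_pos: [0.6306, 0.2683, 0.2334]
orientation: [-179.8, 0.0, -57.5]
force: [1.1, 0.5, -1.3]
opening: 0.0604
gripper_force: 29.5
```

Scaled: 56 degrees is 0.9333.

send_rows:
  plan:
    - [[0, 0, 0, 0, 0, 0.1167], [0, 0, 0, 0, 0, 0.2333], [0, 0, 0, 0, 0, 0.35], [0, 0, 0, 0, 0, 0.4667], [0, 0, 0, 0, 0, 0.5833], [0, 0, 0, 0, 0, 0.7], [0, 0, 0, 0, 0, 0.8167], [0, 0, 0, 0, 0, 0.9333]]

```text
clock: 4.03
tool_pos: [0.6294, 0.2692, 0.2301]
orientation: [180.0, -0.0, -113.5]
force: [-0.3, -0.5, -2.3]
opening: 0.0609
gripper_force: 29.5
```

Scaled: 51.5 degrees is 0.8583.

send_rows:
  plan:
    - [[0, 0, 0, 0, 0, 0.1167], [0, 0, 0, 0, 0, 0.2333], [0, 0, 0, 0, 0, 0.35], [0, 0, 0, 0, 0, 0.4667], [0, 0, 0, 0, 0, 0.5833], [0, 0, 0, 0, 0, 0.7], [0, 0, 0, 0, 0, 0.8167], [0, 0, 0, 0, 0, 0.8583]]

```text
clock: 4.7
tool_pos: [0.6294, 0.2692, 0.2301]
orientation: [-180.0, -0.0, -165.1]
force: [-0.2, 0.1, -1.0]
opening: 0.0604
gripper_force: 29.6
```

send_rows:
  plan:
    - [[0, 0, 0, 0, 0, 0], [0, 0, 0, 0, 0, 0]]

```text
clock: 4.87
tool_pos: [0.6295, 0.2694, 0.2302]
orientation: [-180.0, -0.0, -164.6]
force: [-0.3, -0.1, -1.5]
opening: 0.0603
gripper_force: 29.6
```

Run:
```python
from sil import *
s=snap('wrist','w2'); print(ctrl.get_obs()['joint_pos'])
res=json.load(open('res2.json'))
im=cv2.resize(s['img'][:,:,::-1],None,fx=1.5,fy=1.5,interpolation=cv2.INTER_CUBIC)
im=cv2.convertScaleAbs(im,alpha=1.5,beta=10)
for n in P:
    print(n,(w2px(s,W(res[n],[[0,0,0]]))[0]*1.5).round())
cv2.imwrite('pics/w2v.png',im)
```

```text
[ 3.94302959e+01  2.13560801e+01  2.38019111e+00 -7.39908715e-03
 -7.10419677e+01 -1.13986253e+02]
heatsink [-197.  -16.]
transformer [ 43. -45.]
block_carrier [-26. 158.]
round_carrier [267.  19.]
long_carrier [489. -25.]
base_bin [269. 219.]
bin [535. 191.]
capacitor [-117. -137.]
```

View pics/w2v.png

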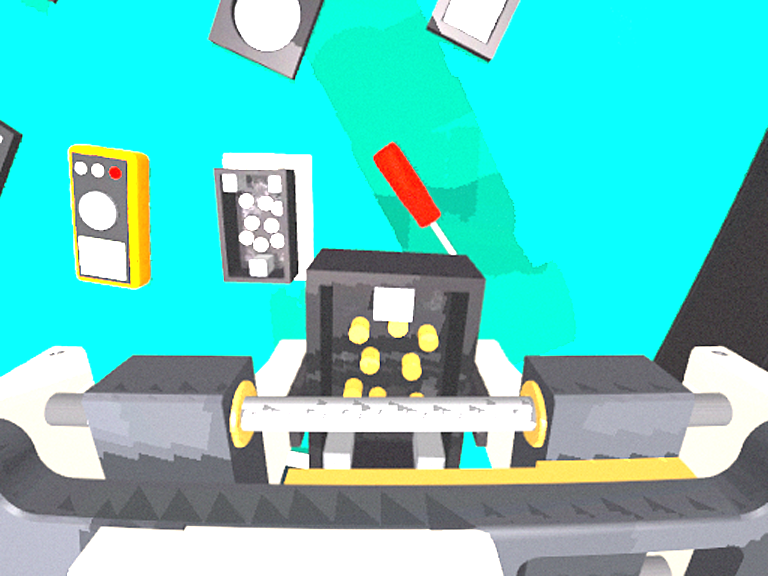

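```bash
cat > crop.py <<'E'
from h import *
def crop(f,x0,y0,w,h,k,a=1.3,b=25):
    im=cv2.imread(f'pics/{f}.png')[y0:y0+h,x0:x0+w]
    im=cv2.convertScaleAbs(cv2.resize(im,None,fx=k,fy=k,interpolation=cv2.INTER_CUBIC),alpha=a,beta=b)
    for x in range((-x0)%10,w,10):
        cv2.line(im,(int((x+.5)*k),0),(int((x+.5)*k),5),(0,0,255),1); cv2.putText(im,str(x0+x),(int((x+.5)*k)-9,15),0,.35,(0,0,255),1)
    for y in range((-y0)%10,h,10):
        cv2.line(im,(0,int((y+.5)*k)),(5,int((y+.5)*k)),(0,0,255),1); cv2.putText(im,str(y0+y),(7,int((y+.5)*k)+4),0,.35,(0,0,255),1)
    return im
E
python3 - <<'E'
from crop import *
a=crop('w2',135,95,85,100,4.7); b=crop('w2',195,160,135,100,2.9)
h=max(a.shape[0],b.shape[0]); pad=lambda i:cv2.copyMakeBorder(i,0,h-i.shape[0],0,0,cv2.BORDER_CONSTANT)
o=np.hstack([pad(a),pad(b)]); print(a.shape,o.shape); cv2.imwrite('pics/w2c.png',o)
E
```

```text
(470, 400, 3) (470, 792, 3)
```

View pics/w2c.png

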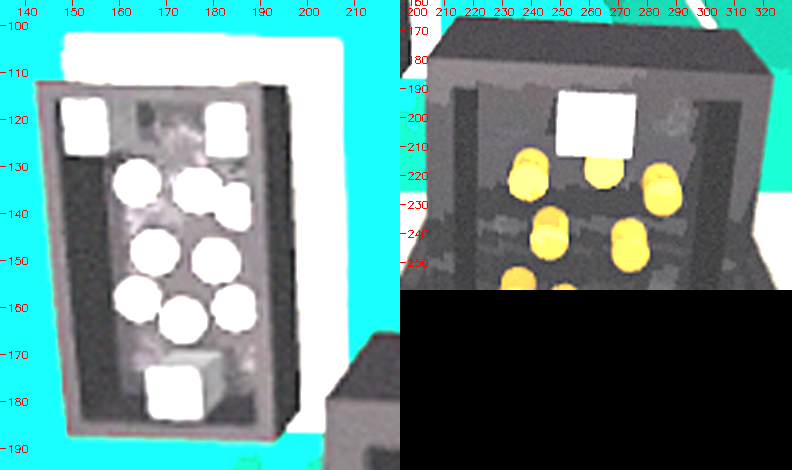

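Run:
```python
from fit import *
import json
s=ld('w2'); o=ctrl.get_obs(); t=o['tool_pos']; print(t)
uv=np.array([(37,82),(260,84),(275,440),(70,436)])/4.7+[134.5,94.5]
L=[[-.049,-.03,.054],[-.049,.03,.054],[.049,.03,.054],[.049,-.03,.054]]
p,e=fit([(s,L,uv)],[.632,.15,.267]); print('base',p.round(4),np.degrees(p[2]),e)
base=p
uv=np.array([(28,57),(372,73)])/2.9+[194.5,159.5]
for dz in (.0305,.0335,.0365):
    w=px2w(s,uv,t[2]+dz); d=w[1]-w[0]; print(dz,w.round(4).tolist(),np.linalg.norm(d))
    # left image = +/- y?
    th=np.arctan2(d[1],d[0]); mid=w.mean(0)
    yaw=th+np.pi/2; ax=np.array([np.cos(yaw),np.sin(yaw)])
    if ax@(mid[:2]-t[:2])<0: ax=-ax
    print('binyaw',np.degrees(np.arctan2(ax[1],ax[0])),'centre',mid[:2]-.049*ax,'rel',mid[:2]-.049*ax-t[:2])
```

```text
[0.62953414 0.26940504 0.23027796]
base [0.631  0.1517 0.2414] 13.832415492904977 0.5433429311066206
0.0305 [[0.5886, 0.2305, 0.2608], [0.5755, 0.2887, 0.2608]] 0.05966408176772606
binyaw -167.29044784143719 centre [0.62981903 0.27039229] rel [0.00028489 0.00098725]
0.0335 [[0.5876, 0.2309, 0.2638], [0.5748, 0.2877, 0.2638]] 0.05825956387871357
binyaw -167.29044784143716 centre [0.62901557 0.27010179] rel [-0.00051857  0.00069675]
0.0365 [[0.5867, 0.2313, 0.2668], [0.5742, 0.2868, 0.2668]] 0.05685504598970102
binyaw -167.29044784143713 centre [0.62821211 0.26981129] rel [-0.00132204  0.00040626]
```

```bash
python3 mv.py .632 .150 .105 -163.9
```

```text
shift cm [  2.94 -11.57  12.53] turn [-0.  -0.  -0.7] rows>= 4.2
```

Scaled: 12.5 cm is 0.25, -11.6 cm is -0.232, -0.7 degrees is -0.0117.

send_rows:
  plan:
    - [[0.02, -0.07, 0, 0, 0, -0.0117], [0.04, -0.15, 0.04, 0, 0, -0.0117], [0.054, -0.21, 0.1, 0, 0, -0.0117], [0.058, -0.232, 0.16, 0, 0, -0.0117], [0.058, -0.232, 0.22, 0, 0, -0.0117], [0.058, -0.232, 0.25, 0, 0, -0.0117], [0.058, -0.232, 0.25, 0, 0, -0.0117], [0.058, -0.232, 0.25, 0, 0, -0.0117]]

```text
clock: 5.58
tool_pos: [0.6323, 0.1497, 0.1051]
orientation: [-180.0, -0.1, -163.9]
force: [0.5, 0.7, -0.7]
opening: 0.0606
gripper_force: 29.6
```

Run:
```python
from crop import *
snap('scene','sc3'); snap('side','sd3'); o=ctrl.get_obs(); print(o['tool_pos'],o['orientation'])
q=w2px(ld('sc3'),[[.632,.15,.09]])[0]; r=w2px(ld('sd3'),[[.632,.15,.09]])[0]; print(q,r)
a=crop('sc3',int(q[0])-38,int(q[1])-45,76,100,5.2,1.6); b=crop('sd3',int(r[0])-38,int(r[1])-45,76,100,5.2,1.6)
cv2.imwrite('pics/p3.png',np.hstack([a,b]))
```

```text
[0.63348922 0.15065031 0.10712889] [ 1.79997256e+02  1.40242918e-01 -1.63890196e+02]
[286.10950967 240.77454961] [263.99290113 145.82599966]
```

View pics/p3.png

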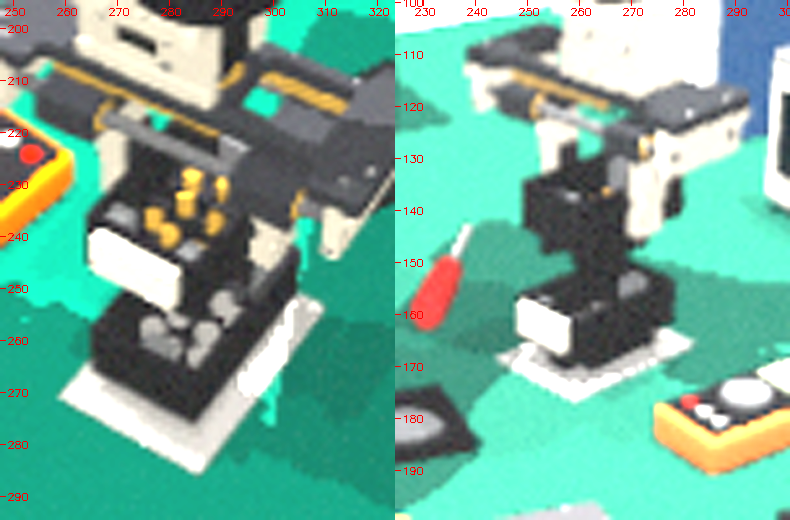

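Run:
```python
from fit import *
for nm,x0,y0,ox in (('sc3',248,195,0),('sd3',225,100,395)):
    s=ld(nm)
    for p in ([.6315,.1508,np.radians(15.5)],):
        for z in (.019,.054,.0865+.019,.0865+.054):
            q=(w2px(s,W(p,[[.049,-.03,z],[.049,.03,z],[-.049,.03,z],[-.049,-.03,z]]))-[x0-.5,y0-.5])*5.2+[ox,0]
            print(nm,z,q.round().tolist())
```

```text
sc3 0.019 [[96.0, 374.0], [201.0, 427.0], [299.0, 290.0], [197.0, 242.0]]
sc3 0.054 [[95.0, 331.0], [203.0, 384.0], [303.0, 246.0], [199.0, 198.0]]
sc3 0.1055 [[94.0, 263.0], [206.0, 317.0], [309.0, 178.0], [201.0, 130.0]]
sc3 0.14049999999999999 [[93.0, 215.0], [208.0, 269.0], [314.0, 129.0], [203.0, 80.0]]
sd3 0.019 [[674.0, 323.0], [613.0, 296.0], [519.0, 339.0], [580.0, 368.0]]
sd3 0.054 [[676.0, 279.0], [614.0, 253.0], [519.0, 295.0], [581.0, 323.0]]
sd3 0.1055 [[679.0, 213.0], [616.0, 188.0], [519.0, 228.0], [582.0, 255.0]]
sd3 0.14049999999999999 [[681.0, 166.0], [617.0, 142.0], [519.0, 181.0], [583.0, 207.0]]
```

Scaled: 3.5 cm is 0.07, 3.3 cm is 0.066.

send_rows:
  plan:
    - [[0.002, 0.002, 0.016, 0, 0, 0], [0.002, 0.002, 0.03, 0, 0, 0], [0.002, 0.002, 0.042, 0, 0, 0], [0.002, 0.002, 0.052, 0, 0, 0], [0.002, 0.002, 0.06, 0, 0, 0], [0.002, 0.002, 0.066, 0, 0, 0], [0.002, 0.002, 0.07, 0, 0, 0], [0.002, 0.002, 0.07, 0, 0, 0]]

```text
clock: 6.35
tool_pos: [0.6311, 0.1507, 0.0701]
orientation: [-180.0, -0.0, -164.0]
force: [-0.9, 0.4, -1.0]
opening: 0.0601
gripper_force: 29.6
```

Scaled: 0.2 cm is 0.004, 0.15 cm is 0.003.

send_rows:
  plan:
    - [[0, 0, 0.001, 0, 0, 0], [0, 0, 0.002, 0, 0, 0], [0, 0, 0.003, 0, 0, 0], [0, 0, 0.004, 0, 0, 0], [0, 0, 0.004, 0, 0, 0]]

```text
clock: 6.77
tool_pos: [0.6314, 0.1508, 0.0697]
orientation: [-180.0, 0.1, -163.9]
force: [-3.3, -0.1, 7.2]
opening: 0.0605
gripper_force: 29.6
```

send_rows:
  plan:
    - [[0, 0, 0, 0, 0, 0], [0, 0, 0, 0, 0, 0], [0, 0, 0, 0, 0, 0], [0, 0, 0, 0, 0, 0], [0, 0, 0, 0, 0, 0], [0, 0, 0, 0, 0, 0]]
  fingers: 1

```text
clock: 7.27
tool_pos: [0.6311, 0.1507, 0.0683]
orientation: [180.0, -0.0, -164.0]
force: [0.0, 0.7, 0.0]
opening: 0.0871
gripper_force: 0.0
```

Scaled: -16 cm is -0.32, -15 cm is -0.3.

send_rows:
  plan:
    - [[0, 0, -0.04, 0, 0, 0], [0, 0, -0.1, 0, 0, 0], [0, 0, -0.18, 0, 0, 0], [0, 0, -0.26, 0, 0, 0], [0, 0, -0.3, 0, 0, 0], [0, 0, -0.32, 0, 0, 0], [0, 0, -0.32, 0, 0, 0]]

```text
clock: 7.85
tool_pos: [0.6322, 0.1512, 0.2314]
orientation: [180.0, 0.3, -164.0]
force: [0.2, -0.0, -0.2]
opening: 0.0877
gripper_force: 0.0
```

Run:
```python
from crop import *
snap('scene','sc4'); snap('side','sd4'); snap('wrist','w4'); print(ctrl.get_obs()['joint_pos'])
q=w2px(ld('sc4'),[[.632,.15,.06]])[0]; r=w2px(ld('sd4'),[[.632,.15,.06]])[0]
a=crop('sc4',int(q[0])-34,int(q[1])-34,68,68,3.9,1.6); b=crop('sd4',int(r[0])-34,int(r[1])-34,68,68,3.9,1.6)
w=crop('w4',150,40,220,200,2.6,1)
print(a.shape,w.shape); c=np.vstack([a,b]); c=cv2.copyMakeBorder(c,0,max(0,w.shape[0]-c.shape[0]),0,0,cv2.BORDER_CONSTANT)
w=cv2.copyMakeBorder(w,0,c.shape[0]-w.shape[0],0,0,cv2.BORDER_CONSTANT); o=np.hstack([c,w])[:,:800]; cv2.imwrite('pics/p4.png',o); print(o.shape)
```

```text
[ 3.06239774e+01  1.81166809e+01 -2.84162593e+00 -4.04693759e-02
 -6.91826929e+01 -1.04592071e+02]
(265, 265, 3) (520, 572, 3)
(530, 800, 3)
```

View pics/p4.png

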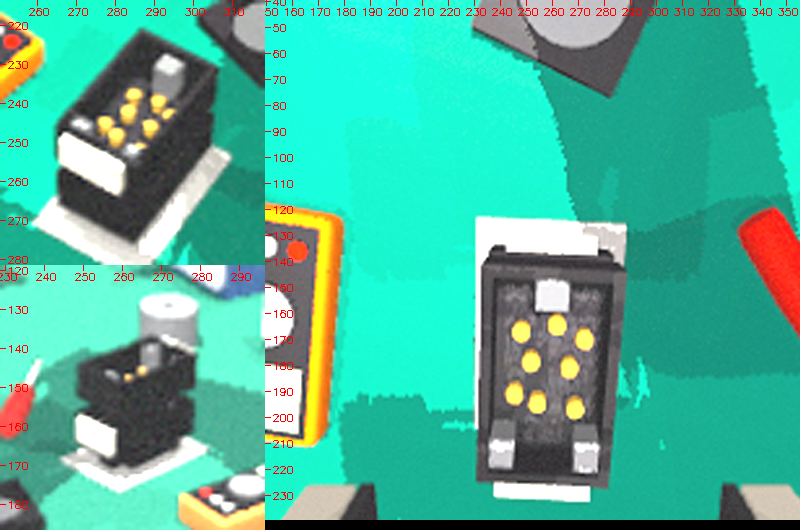

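```bash
python3 mv.py .457 -.09 .23 -188.6
```

```text
shift cm [ 23.29 -18.34  -0.28] turn [-0.  -0.1 24.6] rows>= 7.1
```

Scaled: 23.3 cm is 0.466, 21.5 cm is 0.43, 24.6 degrees is 0.41.

send_rows:
  plan:
    - [[0.06, -0.048, 0, 0, 0, 0.0667], [0.12, -0.094, 0, 0, 0, 0.1333], [0.184, -0.144, 0, 0, 0, 0.2], [0.246, -0.194, 0, 0, 0, 0.2667], [0.31, -0.244, 0, 0, 0, 0.3333], [0.37, -0.292, 0, 0, 0, 0.41], [0.43, -0.34, 0, 0, 0, 0.41], [0.466, -0.366, 0, 0, 0, 0.41]]

```text
clock: 8.67
tool_pos: [0.4543, -0.0917, 0.2267]
orientation: [-179.9, -0.2, 171.3]
force: [0.7, 0.3, -0.5]
opening: 0.0874
gripper_force: 0.0
```

send_rows:
  plan:
    - [[0, 0, 0, 0, 0, 0], [0, 0, 0, 0, 0, 0]]

```text
clock: 8.83
tool_pos: [0.4564, -0.0905, 0.2273]
orientation: [-180.0, -0.1, 171.3]
force: [0.8, 0.6, -0.7]
opening: 0.0879
gripper_force: 0.0
```

```bash
python3 - <<'E'
import re
t=open('sil.py').read()
i=t.index('def mask'); j=t.index('def rend')
t=t[:i]+'''def mask(s):
    hsv=cv2.cvtColor(cv2.GaussianBlur(s['img'],(3,3),0),cv2.COLOR_RGB2HSV)
    return 1-((hsv[...,1]>110)&(hsv[...,0]>65)&(hsv[...,0]<100)).astype(np.uint8)
'''+t[j:]
open('sil.py','w').write(t)
E
python3 - <<'E'
from sil import *
s=snap('wrist','w5'); sc,sd=ld('scene0'),ld('side0')
res=json.load(open('res2.json'))
im=cv2.resize(s['img'][:,:,::-1],None,fx=1.5,fy=1.5,interpolation=cv2.INTER_CUBIC)
for n in ['transformer','block_carrier','round_carrier','long_carrier','heatsink','capacitor']:
    q=w2px(s,W(res[n],[[0,0,0]]))[0]; inn=(30<q[0]<480) and (20<q[1]<330)
    for t,v in (('sc',[sc]),('sd',[sd]),('wr',[s])):
        if t=='wr' and not inn: continue
        p,e,a=silfit(n,np.array(res[n]),v); print(n,t,np.round(p[:2]*1000,1),round(np.degrees(p[2]),1),'xor %.0f of %.0f'%(e,a),q.round())
m=cv2.resize(mask(s)*255,None,fx=.5,fy=.5); o=im.copy(); o[:192,:256]=cv2.merge([m]*3); cv2.imwrite('pics/w5v.png',o)
E
```

```text
transformer sc [456.3 -92.2] -6.5 xor 40 of 397 [259. 166.]
transformer sd [457.5 -86.8] -11.6 xor 24 of 413 [259. 166.]
transformer wr [456.7 -89.1] -9.5 xor 66 of 1527 [259. 166.]
block_carrier sc [ 646.4 -154.2] -16.5 xor 105 of 590 [239. 279.]
block_carrier sd [ 646.6 -150.6] -18.7 xor 59 of 439 [239. 279.]
block_carrier wr [ 646.5 -151. ] -18.5 xor 702 of 2766 [239. 279.]
round_carrier sc [460.8 114.2] -4.5 xor 101 of 567 [396. 150.]
round_carrier sd [461.4 119.9] -9.2 xor 49 of 281 [396. 150.]
round_carrier wr [458.8 117.6] -6.3 xor 209 of 2883 [396. 150.]
long_carrier sc [380.  287.6] -6.3 xor 128 of 760 [513.  76.]
long_carrier sd [379.8 290.7] -8.4 xor 67 of 286 [513.  76.]
heatsink sc [ 509.1 -407.4] 9.5 xor 16 of 349 [ 74. 226.]
heatsink sd [ 508.4 -403.5] 7.5 xor 49 of 605 [ 74. 226.]
heatsink wr [ 509.8 -405.2] 7.6 xor 1901 of 3800 [ 74. 226.]
capacitor sc [ 380.1 -305.7] 7.1 xor 62 of 223 [110. 141.]
capacitor sd [ 386.4 -296.1] -3.6 xor 49 of 418 [110. 141.]
capacitor wr [ 384.7 -298.3] -0.9 xor 214 of 1586 [110. 141.]
```

View pics/w5v.png

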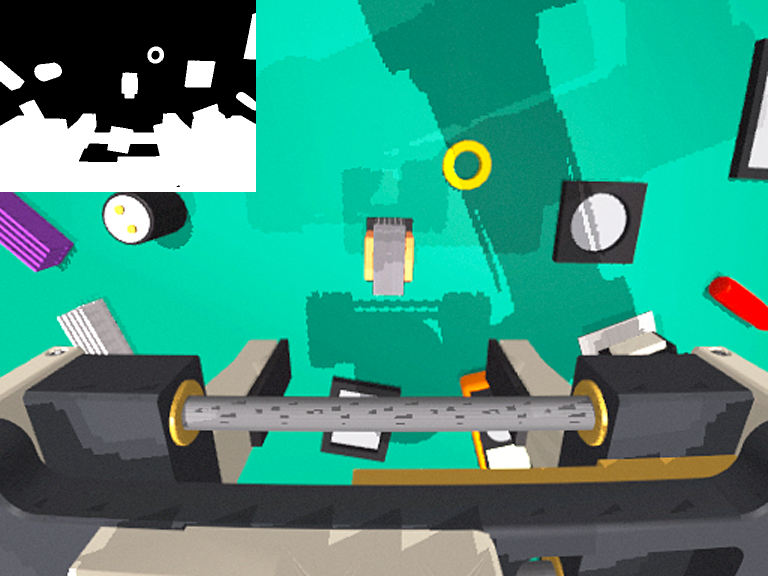

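```bash
python3 mv.py .4567 -.0892 .014 -189.2
```

```text
shift cm [2.000e-02 6.000e-02 2.134e+01] turn [-0.  -0.1  0.6] rows>= 5.1
```

Scaled: 21.2 cm is 0.424, 20 cm is 0.4, 0.6 degrees is 0.01.

send_rows:
  plan:
    - [[0, 0.002, 0.08, 0, 0, 0.01], [0, 0.002, 0.16, 0, 0, 0.01], [0, 0.002, 0.24, 0, 0, 0.01], [0, 0.002, 0.3, 0, 0, 0.01], [0, 0.002, 0.36, 0, 0, 0.01], [0, 0.002, 0.4, 0, 0, 0.01], [0, 0.002, 0.424, 0, 0, 0.01], [0, 0.002, 0.424, 0, 0, 0.01]]

```text
clock: 9.55
tool_pos: [0.456, -0.0882, 0.0129]
orientation: [-179.9, -0.4, 170.9]
force: [-0.2, -1.1, -0.1]
opening: 0.0876
gripper_force: 0.0
```

send_rows:
  plan:
    - [[0, 0, 0, 0, 0, 0], [0, 0, 0, 0, 0, 0], [0, 0, 0, 0, 0, 0], [0, 0, 0, 0, 0, 0], [0, 0, 0, 0, 0, 0], [0, 0, 0, 0, 0, 0], [0, 0, 0, 0, 0, 0], [0, 0, 0, 0, 0, 0]]
  fingers: 0

```text
clock: 10.22
tool_pos: [0.458, -0.0887, 0.0169]
orientation: [180.0, 0.0, 170.8]
force: [-1.3, -0.6, 4.8]
opening: 0.0439
gripper_force: 30.0
```

```bash
python3 mv.py .6468 -.151 .12 -199.5
```

```text
shift cm [-19.63  -3.15 -10.3 ] turn [ 0.   0.  10.3] rows>= 5.4
```

Scaled: -19.6 cm is -0.392, -10.3 cm is -0.206, 10.3 degrees is 0.1717.

send_rows:
  plan:
    - [[0, 0, -0.06, 0, 0, 0], [0, 0, -0.14, 0, 0, 0], [-0.06, -0.01, -0.19, 0, 0, 0.0333], [-0.14, -0.022, -0.206, 0, 0, 0.0833], [-0.22, -0.036, -0.206, 0, 0, 0.1333], [-0.3, -0.048, -0.206, 0, 0, 0.1717], [-0.37, -0.06, -0.206, 0, 0, 0.1717], [-0.392, -0.062, -0.206, 0, 0, 0.1717]]

```text
clock: 10.88
tool_pos: [0.6501, -0.152, 0.1179]
orientation: [-180.0, 0.0, 160.5]
force: [0.6, 0.5, -3.8]
opening: 0.0437
gripper_force: 30.0
```

send_rows:
  plan:
    - [[0, 0, 0, 0, 0, 0], [0, 0, 0, 0, 0, 0], [0, 0, 0, 0, 0, 0]]

```text
clock: 11.13
tool_pos: [0.6451, -0.1502, 0.1183]
orientation: [-180.0, -0.1, 160.5]
force: [-0.9, 0.1, -4.3]
opening: 0.0434
gripper_force: 30.0
```

```bash
python3 mv.py .6468 -.151 .025 -199.5
python3 - <<'E'
from crop import *
snap('scene','sc6'); snap('side','sd6'); snap('wrist','w6')
q=w2px(ld('sc6'),[[.647,-.151,.05]])[0]; r=w2px(ld('sd6'),[[.647,-.151,.05]])[0]; print(q,r)
a=crop('sc6',int(q[0])-38,int(q[1])-45,76,100,5.2,1.6); b=crop('sd6',int(r[0])-38,int(r[1])-45,76,100,5.2,1.6)
cv2.imwrite('pics/p6.png',np.hstack([a,b]))
E
```

```text
shift cm [-0.21 -0.01  9.33] turn [-0.  -0.1  0. ] rows>= 2.2
[209.27921956 192.92502738] [317.23605289 192.14873831]
```

View pics/p6.png

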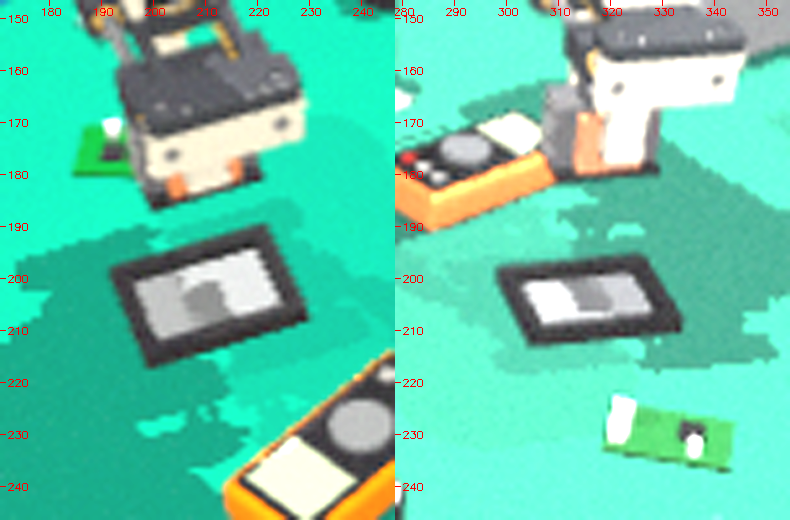

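Run:
```python
from fit import *
sc,sd=ld('sc6'),ld('sd6')
us=np.array([(110,268),(265,223),(308,313),(150,359)])/5.2+[170.5,146.5]
ud=np.array([(103,265),(247,254),(288,321),(135,341)])/5.2+[278.5,146.5]
L=np.array(box(.096,.076,.011))
# order by nearest with guess
g=[.6468,-.151,np.radians(-19.5)]
def order(s,uv,L): 
    q=w2px(s,W(g,L)); return L[[np.argmin(np.linalg.norm(q-u,axis=1)) for u in uv]]
A=(sc,order(sc,us,L),us);B=(sd,order(sd,ud,L),ud)
for v in ([A],[B],[A,B]): p,e=fit(v,g); print('carrier',p[:2].round(4),np.degrees(p[2]).round(1),e.round(2))
o=ctrl.get_obs(); print(o['tool_pos'])
p=[*o['tool_pos'][:2],np.radians(o['orientation'][2])]; z=o['tool_pos'][2]-.0165
F=np.array(box(.064,.044,z))
print('scene foot pred',((w2px(sc,W(p,F))-[170.5,146.5])*5.2).round().tolist(),'side',((w2px(sd,W(p,F))-[278.5,146.5])*5.2+[395,0]).round().tolist())
```

```text
carrier [ 0.6467 -0.1516] -19.6 0.4
carrier [ 0.6436 -0.1531] -19.8 0.44
carrier [ 0.6456 -0.1519] -19.7 0.5
[ 0.64567121 -0.15003097  0.11962197]
scene foot pred [[238.0, 130.0], [127.0, 162.0], [150.0, 213.0], [264.0, 180.0]] side [[561.0, 184.0], [665.0, 175.0], [641.0, 139.0], [539.0, 147.0]]
```

Scaled: 9.4 cm is 0.188, 9.2 cm is 0.184.

send_rows:
  plan:
    - [[-0.002, -0.002, 0.06, 0, 0, 0], [-0.002, -0.002, 0.11, 0, 0, 0], [-0.002, -0.002, 0.14, 0, 0, 0], [-0.002, -0.002, 0.16, 0, 0, 0], [-0.002, -0.002, 0.174, 0, 0, 0], [-0.002, -0.002, 0.184, 0, 0, 0], [-0.002, -0.002, 0.188, 0, 0, 0], [-0.002, -0.002, 0.188, 0, 0, 0]]

```text
clock: 11.95
tool_pos: [0.6473, -0.1516, 0.0258]
orientation: [180.0, 0.0, 160.5]
force: [0.2, -0.1, -3.2]
opening: 0.0438
gripper_force: 30.0
```

Scaled: 0.3 cm is 0.006, 0.2 cm is 0.004.

send_rows:
  plan:
    - [[0, 0, 0.002, 0, 0, 0], [0, 0, 0.004, 0, 0, 0], [0, 0, 0.006, 0, 0, 0], [0, 0, 0.006, 0, 0, 0]]

```text
clock: 12.28
tool_pos: [0.6472, -0.1517, 0.0227]
orientation: [180.0, 0.0, 160.5]
force: [-0.0, 0.2, -4.3]
opening: 0.0438
gripper_force: 30.0
```

Scaled: 0.4 cm is 0.008, 0.3 cm is 0.006.

send_rows:
  plan:
    - [[0, 0, 0.002, 0, 0, 0], [0, 0, 0.004, 0, 0, 0], [0, 0, 0.006, 0, 0, 0], [0, 0, 0.008, 0, 0, 0], [0, 0, 0.008, 0, 0, 0]]

```text
clock: 12.7
tool_pos: [0.6471, -0.1517, 0.0199]
orientation: [-180.0, 0.0, 160.6]
force: [-4.8, 1.7, 7.9]
opening: 0.0435
gripper_force: 30.0
```

Scaled: -0.1 cm is -0.002.

send_rows:
  plan:
    - [[0, 0, -0.002, 0, 0, 0], [0, 0, -0.002, 0, 0, 0], [0, 0, -0.002, 0, 0, 0], [0, 0, -0.002, 0, 0, 0], [0, 0, -0.002, 0, 0, 0], [0, 0, -0.002, 0, 0, 0]]
  fingers: 1

```text
clock: 13.2
tool_pos: [0.6471, -0.1517, 0.0193]
orientation: [-180.0, -0.0, 160.5]
force: [0.2, 0.4, 0.3]
opening: 0.0785
gripper_force: 0.0
```

Scaled: -20 cm is -0.4, -17 cm is -0.34.

send_rows:
  plan:
    - [[0, 0, -0.04, 0, 0, 0], [0, 0, -0.1, 0, 0, 0], [0, 0, -0.18, 0, 0, 0], [0, 0, -0.26, 0, 0, 0], [0, 0, -0.34, 0, 0, 0], [0, 0, -0.4, 0, 0, 0], [0, 0, -0.4, 0, 0, 0], [0, 0, -0.4, 0, 0, 0]]

```text
clock: 13.87
tool_pos: [0.6481, -0.1516, 0.2222]
orientation: [179.9, 0.3, 160.5]
force: [0.1, 0.1, -1.1]
opening: 0.0876
gripper_force: 0.0
```

```bash
python3 - <<'E'
from sil import *
s=snap('wrist','w7'); sc=snap('scene','sc7'); sd=snap('side','sd7')
P['transformer']=[[[a,b_,c+.003] for a,b_,c in L] for L in P['transformer']]
# centroid of copper pixels vs recess
for n,v in (('scene',sc),('side',sd)):
    q=w2px(v,[[.646,-.1515,.03]])[0].astype(int); print(q)
import crop
i=[crop.crop(f,int(q[0])-33,int(q[1])-33,66,66,4,1.5) for f,q in (('sc7',w2px(sc,[[.646,-.1515,.03]])[0]),('sd7',w2px(sd,[[.646,-.1515,.03]])[0]),('w7',w2px(s,[[.646,-.1515,.03]])[0]))]
cv2.imwrite('pics/p7.png',np.hstack(i))
E
python3 mv.py .3848 -.2985 .22 -199.5
```

```text
[210 197]
[316 197]
shift cm [ 19.75 -22.57  -0.15] turn [-0.  -0.1  0. ] rows>= 7.2
```

View pics/p7.png

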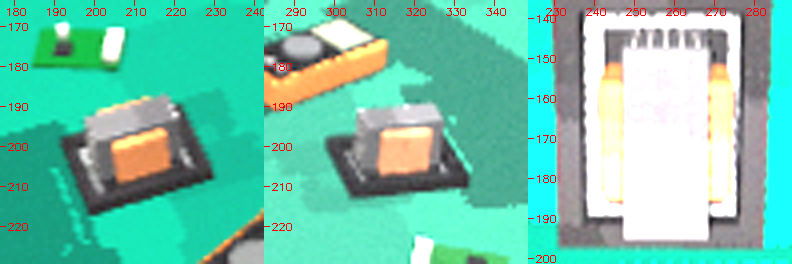

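Scaled: -22.6 cm is -0.452, -21 cm is -0.42.

send_rows:
  plan:
    - [[0.052, -0.06, 0, 0, 0, 0], [0.104, -0.12, 0, 0, 0, 0], [0.158, -0.18, 0, 0, 0, 0], [0.21, -0.24, 0, 0, 0, 0], [0.262, -0.3, 0, 0, 0, 0], [0.314, -0.36, 0, 0, 0, 0], [0.364, -0.42, 0, 0, 0, 0], [0.396, -0.452, 0, 0, 0, 0]]

```text
clock: 14.68
tool_pos: [0.3813, -0.2995, 0.2181]
orientation: [-180.0, -0.2, 160.5]
force: [0.1, -0.1, -1.4]
opening: 0.088
gripper_force: 0.0
```

send_rows:
  plan:
    - [[0, 0, 0, 0, 0, 0], [0, 0, 0, 0, 0, 0]]

```text
clock: 14.85
tool_pos: [0.3836, -0.2991, 0.2186]
orientation: [180.0, -0.1, 160.4]
force: [-0.1, -0.1, 0.8]
opening: 0.0877
gripper_force: 0.0
```

```bash
python3 - <<'E'
from sil import *
s=snap('wrist','w8'); o=ctrl.get_obs(); print(o['tool_pos'],o['joint_pos'])
for n,g in (('capacitor',[.3848,-.2985,0]),('heatsink',[.509,-.405,.137])):
    p,e,a=silfit(n,np.array(g),[s]); print(n,w2px(s,W(g,[[0,0,0]])).round(),np.round(p[:2]*1000,1),np.degrees(p[2]).round(1),'xor %.0f of %.0f'%(e,a))
E
python3 mv.py .3848 -.2985 .02 -199.5
```

```text
[ 0.38456121 -0.29887971  0.21871546] [-1.46631398e+01  2.98082784e+00 -2.29642714e+01 -1.17625212e-04
 -6.41255437e+01 -9.48593136e+01]
capacitor [[259. 168.]] [ 383.5 -299.7] 2.2 xor 152 of 1138
heatsink [[223. 259.]] [ 507.4 -405. ] 9.5 xor 1011 of 2536
shift cm [-0.03  0.05 19.87] turn [-0.  -0.1 -0. ] rows>= 4.8
```

send_rows:
  plan:
    - [[0, 0.002, 0.08, 0, 0, 0], [0, 0.002, 0.16, 0, 0, 0], [0, 0.002, 0.24, 0, 0, 0], [0, 0.002, 0.3, 0, 0, 0], [0, 0.002, 0.35, 0, 0, 0], [0, 0.002, 0.38, 0, 0, 0], [0, 0.002, 0.396, 0, 0, 0], [0, 0.002, 0.396, 0, 0, 0]]

```text
clock: 15.57
tool_pos: [0.3848, -0.297, 0.0192]
orientation: [-180.0, -0.3, 160.6]
force: [0.2, -0.3, 0.6]
opening: 0.0876
gripper_force: 0.0
```

send_rows:
  plan:
    - [[0, 0, 0, 0, 0, 0], [0, 0, 0, 0, 0, 0], [0, 0, 0, 0, 0, 0], [0, 0, 0, 0, 0, 0], [0, 0, 0, 0, 0, 0], [0, 0, 0, 0, 0, 0], [0, 0, 0, 0, 0, 0], [0, 0, 0, 0, 0, 0]]
  fingers: 0

```text
clock: 16.23
tool_pos: [0.3855, -0.2979, 0.0218]
orientation: [-180.0, 0.0, 160.5]
force: [-0.9, 0.8, 5.2]
opening: 0.0454
gripper_force: 30.0
```

```bash
python3 mv.py .461 .117 .13 -199.5
python3 - <<'E'
# round carrier: recess floor centroid (grey, bright, low saturation) in several views
from h import *
for f in ('scene0','side0','w5','w4','sc7','sd7'):
    s=ld(f); q=w2px(s,[[.461,.117,.003]])[0]
    a=(q-26).astype(int)
    if a.min()<0: a=np.maximum(a,0)
    im=s['img'][a[1]:a[1]+52,a[0]:a[0]+52]; hsv=cv2.cvtColor(im,cv2.COLOR_RGB2HSV)
    m=((hsv[...,1]<60)&(hsv[...,2]>85)).astype(np.uint8)
    k,lab,st,ce=cv2.connectedComponentsWithStats(m); 
    i=1+np.argmax(st[1:,4]); c=cv2.findContours((lab==i).astype(np.uint8),cv2.RETR_EXTERNAL,cv2.CHAIN_APPROX_NONE)[0][0]
    h=cv2.convexHull(c); mo=cv2.moments(h); u=np.array([mo['m10'],mo['m01']])/mo['m00']+a
    # diameter in metres
    w=px2w(s,(h[:,0,:]+a),.003)[:,:2]; r=cv2.minEnclosingCircle((w*1000).astype(np.float32)); print(f,px2w(s,[u],.003)[0][:2].round(4),'circ',np.round(r[0],1),round(r[1],1))
E
```

```text
shift cm [  6.7   41.64 -10.82] turn [-0.  0.  0.] rows>= 10.4
scene0 [0.4594 0.1136] circ [459.7 113.8] 27.3
side0 [0.4631 0.1225] circ [462.4 120.2] 26.9
w5 [0.4587 0.1177] circ [459.  117.4] 28.8
w4 [0.4619 0.1132] circ [465.4 112.4] 36.1
sc7 [0.4615 0.1135] circ [460.8 112.8] 26.0
sd7 [0.4646 0.1226] circ [463.2 120.6] 26.3
```

Scaled: 20.5 cm is 0.41, 16.5 cm is 0.33.

send_rows:
  plan:
    - [[0, 0, -0.04, 0, 0, 0], [0, 0, -0.1, 0, 0, 0], [0, 0.02, -0.18, 0, 0, 0], [0.012, 0.09, -0.216, 0, 0, 0], [0.024, 0.17, -0.216, 0, 0, 0], [0.036, 0.25, -0.216, 0, 0, 0], [0.05, 0.33, -0.216, 0, 0, 0], [0.064, 0.41, -0.216, 0, 0, 0]]

```text
clock: 16.9
tool_pos: [0.4232, -0.0922, 0.1297]
orientation: [180.0, 0.0, 160.5]
force: [1.0, -0.2, -1.6]
opening: 0.0453
gripper_force: 30.0
```

Scaled: 21.1 cm is 0.422, 19.5 cm is 0.39.

send_rows:
  plan:
    - [[0.012, 0.08, 0, 0, 0, 0], [0.024, 0.16, 0, 0, 0, 0], [0.036, 0.24, 0, 0, 0, 0], [0.05, 0.32, 0, 0, 0, 0], [0.062, 0.39, 0, 0, 0, 0], [0.07, 0.422, 0, 0, 0, 0], [0.07, 0.422, 0, 0, 0, 0], [0.07, 0.422, 0, 0, 0, 0]]

```text
clock: 17.57
tool_pos: [0.4604, 0.1176, 0.129]
orientation: [-180.0, -0.0, 160.6]
force: [-0.0, -0.8, -0.9]
opening: 0.045
gripper_force: 30.0
```

```bash
python3 mv.py .461 .117 .025 -199.5;python3 - <<'E'
from h import *
print(ctrl.get_obs()['tool_pos'])
for n in('scene','side','wrist'): snap(n,n+'9')
E
```

```text
shift cm [-0.08 -0.03 10.4 ] turn [-0.  -0.   0.1] rows>= 2.5
[0.46041235 0.11756556 0.12899339]
```

Scaled: 10 cm is 0.2, 9.7 cm is 0.194.

send_rows:
  plan:
    - [[0, 0, 0.06, 0, 0, 0], [0, 0, 0.11, 0, 0, 0], [0, 0, 0.144, 0, 0, 0], [0, 0, 0.168, 0, 0, 0], [0, 0, 0.184, 0, 0, 0], [0, 0, 0.194, 0, 0, 0], [0, 0, 0.2, 0, 0, 0], [0, 0, 0.2, 0, 0, 0]]

```text
clock: 18.38
tool_pos: [0.4609, 0.1164, 0.0294]
orientation: [-180.0, -0.0, 160.5]
force: [0.9, -0.1, -1.7]
opening: 0.0455
gripper_force: 30.0
```

Scaled: 0.6 cm is 0.012, 0.5 cm is 0.01.

send_rows:
  plan:
    - [[0, 0, 0.002, 0, 0, 0], [0, 0, 0.004, 0, 0, 0], [0, 0, 0.006, 0, 0, 0], [0, 0, 0.008, 0, 0, 0], [0, 0, 0.01, 0, 0, 0], [0, 0, 0.012, 0, 0, 0], [0, 0, 0.012, 0, 0, 0]]

```text
clock: 18.97
tool_pos: [0.461, 0.1169, 0.0248]
orientation: [180.0, 0.0, 160.6]
force: [-6.6, 0.4, 18.4]
opening: 0.0454
gripper_force: 30.0
```

Scaled: -0.2 cm is -0.004.

send_rows:
  plan:
    - [[0, 0, -0.004, 0, 0, 0], [0, 0, -0.004, 0, 0, 0], [0, 0, -0.004, 0, 0, 0], [0, 0, -0.004, 0, 0, 0], [0, 0, -0.004, 0, 0, 0], [0, 0, -0.004, 0, 0, 0]]
  fingers: 1

```text
clock: 19.47
tool_pos: [0.4608, 0.1167, 0.0253]
orientation: [-180.0, -0.0, 160.5]
force: [-0.4, 0.4, 0.4]
opening: 0.0798
gripper_force: 0.0
```

Scaled: -20 cm is -0.4, -17 cm is -0.34.

send_rows:
  plan:
    - [[0, 0, -0.04, 0, 0, 0], [0, 0, -0.1, 0, 0, 0], [0, 0, -0.18, 0, 0, 0], [0, 0, -0.26, 0, 0, 0], [0, 0, -0.34, 0, 0, 0], [0, 0, -0.4, 0, 0, 0], [0, 0, -0.4, 0, 0, 0], [0, 0, -0.4, 0, 0, 0]]

```text
clock: 20.13
tool_pos: [0.4616, 0.1173, 0.2273]
orientation: [179.8, 0.1, 160.5]
force: [0.4, 0.3, 0.1]
opening: 0.0879
gripper_force: 0.0
```

```bash
python3 - <<'E'
from sil import *
s=snap('wrist','w10');snap('scene','sc10');snap('side','sd10')
P['capacitor']=[cyl(.023,.003,.063)]
for f in('w10','sc10','sd10'):
    v=ld(f); q=w2px(v,[[.461,.117,.063]])[0]; a=(q-22).astype(int); hsv=cv2.cvtColor(v['img'][a[1]:a[1]+44,a[0]:a[0]+44],cv2.COLOR_RGB2HSV)
    m=((hsv[...,1]<50)&(hsv[...,2]>130)).astype(np.uint8); k,l,st,ce=cv2.connectedComponentsWithStats(m)
    for i in range(1,k):
        if st[i,4]>30: print(f,px2w(v,[ce[i]+a],.063)[0][:2].round(4),st[i,4])
E
python3 mv.py .509 -.405 .22 -171.5
```

```text
w10 [0.4367 0.104 ] 89
w10 [0.4485 0.1425] 31
w10 [0.4599 0.1181] 702
sc10 [0.4616 0.1156] 103
sd10 [0.4614 0.1195] 56
shift cm [-21.99 -47.52   0.47] turn [ -0.1  -0.1 -28. ] rows>= 12.6
```

Scaled: -29.5 cm is -0.59, -25.8 cm is -0.516.

send_rows:
  plan:
    - [[-0.034, -0.072, 0, 0, 0, 0], [-0.068, -0.146, 0, 0, 0, 0], [-0.102, -0.22, 0, 0, 0, 0], [-0.136, -0.294, 0, 0, 0, 0], [-0.17, -0.368, 0, 0, 0, 0], [-0.204, -0.442, 0, 0, 0, 0], [-0.238, -0.516, 0, 0, 0, 0], [-0.272, -0.59, 0, 0, 0, 0]]

```text
clock: 20.95
tool_pos: [0.4899, -0.2087, 0.2239]
orientation: [-180.0, -0.1, 160.5]
force: [1.4, 1.2, 0.2]
opening: 0.0875
gripper_force: 0.0
```

Scaled: -18 cm is -0.36, -14.7 cm is -0.294, -28 degrees is -0.4667.

send_rows:
  plan:
    - [[-0.034, -0.072, 0, 0, 0, -0.0833], [-0.068, -0.146, 0, 0, 0, -0.1667], [-0.102, -0.22, 0, 0, 0, -0.25], [-0.136, -0.294, 0, 0, 0, -0.3333], [-0.168, -0.36, 0, 0, 0, -0.4167], [-0.168, -0.36, 0, 0, 0, -0.4667], [-0.168, -0.36, 0, 0, 0, -0.4667], [-0.168, -0.36, 0, 0, 0, -0.4667]]

```text
clock: 21.62
tool_pos: [0.5092, -0.4043, 0.2233]
orientation: [179.9, -0.2, -171.6]
force: [0.6, 0.4, 0.6]
opening: 0.0873
gripper_force: 0.0
```

```bash
python3 - <<'E'
from sil import *
s=snap('wrist','w11'); o=ctrl.get_obs(); print(o['tool_pos'],o['orientation'])
g=[.509,-.405,np.radians(8.5)]
p,e,a=silfit('heatsink',np.array(g),[s]); print(w2px(s,W(g,[[0,0,0]])).round(),np.round(p[:2]*1000,1),np.degrees(p[2]).round(1),'xor %.0f of %.0f'%(e,a))
E
python3 mv.py .509 -.405 .013 -171.5
```

```text
[ 0.50948367 -0.4037421   0.22408   ] [ 1.79920511e+02 -1.08118493e-01 -1.71581023e+02]
[[257. 167.]] [ 507.3 -404.7] 9.9 xor 92 of 1509
shift cm [ 0.03 -0.15 21.11] turn [ 0.1 -0.1 -0.1] rows>= 5.1
```

Run:
```python
from h import *
s=ld('scene0'); 
for n,lo,hi in (('purple',140,165),('blue',108,130)):
    hsv=cv2.cvtColor(s['img'],cv2.COLOR_RGB2HSV)[90:180,140:260]; m=(hsv[...,0]>lo)&(hsv[...,0]<hi)&(hsv[...,1]>90)
    ys,xs=np.nonzero(m); w=px2w(s,np.c_[xs+140,ys+90],.016)[:,:2]-[.508,-.405]; a=np.radians(9)
    l=w@np.array([[np.cos(a),-np.sin(a)],[np.sin(a),np.cos(a)]]); print(n,len(xs),'along',np.percentile(l[:,0],[1,99]).round(3),'across',np.percentile(l[:,1],[1,99]).round(3),'min|across| near centre',np.abs(l[np.abs(l[:,0])<.02][:,1]).min() if (np.abs(l[:,0])<.02).any() else None)
```

```text
purple 156 along [-0.182 -0.088] across [-0.054  0.093] min|across| near centre None
blue 198 along [-0.189  0.079] across [-0.17   0.009] min|across| near centre None
```

Scaled: 21.1 cm is 0.422, 20 cm is 0.4, -0.5 degrees is -0.0083.

send_rows:
  plan:
    - [[0.002, -0.002, 0.08, 0, 0, -0.0083], [0.002, -0.002, 0.16, 0, 0, -0.0083], [0.002, -0.002, 0.24, 0, 0, -0.0083], [0.002, -0.002, 0.3, 0, 0, -0.0083], [0.002, -0.002, 0.36, 0, 0, -0.0083], [0.002, -0.002, 0.4, 0, 0, -0.0083], [0.002, -0.002, 0.422, 0, 0, -0.0083], [0.002, -0.002, 0.422, 0, 0, -0.0083]]

```text
clock: 22.33
tool_pos: [0.5079, -0.4037, 0.0121]
orientation: [179.9, -0.2, -171.0]
force: [0.1, -0.2, -0.2]
opening: 0.0872
gripper_force: 0.0
```

send_rows:
  plan:
    - [[0, 0, 0, 0, 0, 0], [0, 0, 0, 0, 0, 0], [0, 0, 0, 0, 0, 0], [0, 0, 0, 0, 0, 0], [0, 0, 0, 0, 0, 0], [0, 0, 0, 0, 0, 0], [0, 0, 0, 0, 0, 0], [0, 0, 0, 0, 0, 0]]
  fingers: 0

```text
clock: 23.0
tool_pos: [0.5091, -0.4056, 0.0146]
orientation: [-180.0, 0.0, -171.0]
force: [0.3, 0.5, -0.3]
opening: 0.0402
gripper_force: 0.0
```

send_rows:
  plan:
    - [[0, 0, 0, 0, 0, 0], [0, 0, 0, 0, 0, 0]]

```text
clock: 23.17
tool_pos: [0.5091, -0.4056, 0.0144]
orientation: [180.0, -0.0, -171.0]
force: [0.5, 0.4, 1.2]
opening: 0.0299
gripper_force: 29.9
```

```bash
python3 - <<'E'
# long carrier: recess floor centre from corner-free minAreaRect in several views
from h import *
for f in ('scene0','side0','sc7','sd7','sc10','sd10','w1','scene9','side9'):
    s=ld(f); q=w2px(s,[[.380,.289,.003]])[0]
    a=np.maximum((q-[40,30]).astype(int),0); im=s['img'][a[1]:a[1]+60,a[0]:a[0]+80]; hsv=cv2.cvtColor(im,cv2.COLOR_RGB2HSV)
    m=((hsv[...,1]<70)&(hsv[...,2]>80)).astype(np.uint8)
    k,lab,st,ce=cv2.connectedComponentsWithStats(m)
    if k<2: continue
    i=1+np.argmax(st[1:,4]); c=cv2.findContours((lab==i).astype(np.uint8),cv2.RETR_EXTERNAL,cv2.CHAIN_APPROX_NONE)[0][0]
    w=px2w(s,c[:,0,:]+a,.003)[:,:2]*1000; r=cv2.minAreaRect(w.astype(np.float32)); print(f,np.round(r[0],1),np.round(r[1],1),round(r[2],1))
E
python3 mv.py .380 .2885 .12 -188
```

```text
scene0 [377.5 287.4] [39.7 96.6] 81.0
side0 [379.7 297.2] [ 32.5 101.9] 80.4
sc7 [378.1 287.5] [39.9 98.8] 81.0
sd7 [379.6 296.6] [ 33.7 101.9] 80.4
sc10 [377.8 287.4] [39.7 96. ] 81.0
sd10 [380.5 297. ] [ 31.5 100.6] 81.4
w1 [375.  285.6] [136.8 103.1] 73.3
scene9 [377.4 287.4] [39.7 96.4] 81.0
side9 [379.5 297.1] [31.5 98.5] 81.4
shift cm [  1.86  70.57 -10.55] turn [ 0. -0. 17.] rows>= 17.1
```

```bash
python3 mv.py .415 .165 .215 -171; python3 mv.py .415 .165 .215 -188
```

```text
shift cm [  0.34  57.83 -20.06] turn [ 0. -0.  0.] rows>= 14.7
shift cm [  0.34  57.83 -20.06] turn [ 0. -0. 17.] rows>= 14.7
```

Scaled: -20 cm is -0.4, -19.5 cm is -0.39.

send_rows:
  plan:
    - [[0, 0, -0.04, 0, 0, 0], [0, 0, -0.1, 0, 0, 0], [0, 0.02, -0.18, 0, 0, 0], [0, 0.06, -0.25, 0, 0, 0], [0.002, 0.12, -0.3, 0, 0, 0], [0.002, 0.18, -0.35, 0, 0, 0], [0.002, 0.25, -0.39, 0, 0, 0], [0.002, 0.33, -0.4, 0, 0, 0]]

```text
clock: 23.83
tool_pos: [0.4833, -0.2425, 0.2178]
orientation: [-179.9, 0.3, -171.0]
force: [2.3, 1.6, -1.7]
opening: 0.0297
gripper_force: 29.9
```

send_rows:
  plan:
    - [[0, 0.08, 0, 0, 0, 0], [0, 0.16, 0, 0, 0, 0], [0, 0.24, 0, 0, 0, 0], [0.002, 0.32, 0, 0, 0, 0], [0.002, 0.4, 0, 0, 0, 0], [0.002, 0.48, 0, 0, 0, 0], [0.002, 0.56, 0, 0, 0, 0], [0.002, 0.64, 0, 0, 0, 0]]

```text
clock: 24.5
tool_pos: [0.4299, 0.0748, 0.2145]
orientation: [180.0, 0.0, -171.0]
force: [-0.3, 0.3, -1.6]
opening: 0.0298
gripper_force: 29.9
```

Scaled: 9.3 cm is 0.186, 7.5 cm is 0.15, 17.5 degrees is 0.2917.

send_rows:
  plan:
    - [[0, 0.08, 0, 0, 0, 0.0833], [0.002, 0.15, 0, 0, 0, 0.1667], [0.002, 0.186, 0, 0, 0, 0.25], [0.002, 0.186, 0, 0, 0, 0.2917], [0.002, 0.186, 0, 0, 0, 0.2917], [0.002, 0.186, 0, 0, 0, 0.2917], [0.002, 0.186, 0, 0, 0, 0.2917]]

```text
clock: 25.08
tool_pos: [0.4153, 0.1642, 0.2143]
orientation: [-180.0, -0.0, 171.6]
force: [-0.6, 0.2, -0.4]
opening: 0.0298
gripper_force: 29.9
```

Run:
```python
from sil import *
from crop import crop
s=snap('wrist','w12'); sc=snap('scene','sc12'); sd=snap('side','sd12'); o=ctrl.get_obs(); print(o['tool_pos'],o['orientation'],o['joint_pos'][5],o['opening'])
g=[.380,.290,np.radians(-9)]
p,e,a=silfit('long_carrier',np.array(g),[s]); q=w2px(s,W(g,[[0,0,0]]))[0]; print(q,np.round(p[:2]*1000,1),np.degrees(p[2]).round(1),'xor %.0f of %.0f'%(e,a))
im=cv2.resize(s['img'][:260,60:460,::-1],None,fx=2,fy=2,interpolation=cv2.INTER_CUBIC)
for L in (box(.122,.062,.011),box(.102,.042,.011)): cv2.polylines(im,[((w2px(s,W(g,L))-[59.5,-.5])*2).astype(int)],True,(0,0,255),1)
t=o['tool_pos']; hp=[t[0],t[1],np.radians(o['orientation'][2])]
cv2.polylines(im,[((w2px(s,W(hp,box(.09,.03,t[2]+.0175)))-[59.5,-.5])*2).astype(int)],True,(255,0,255),1)
cv2.imwrite('pics/w12v.png',im)
```

```text
[0.41551082 0.16414522 0.21442873] [ 1.79998049e+02 -1.43680827e-03  1.71509408e+02] -145.4676145803657 0.029769847557240152
[343.74710017 130.63476785] [378.7 290.4] -8.1 xor 217 of 4190
```

View pics/w12v.png

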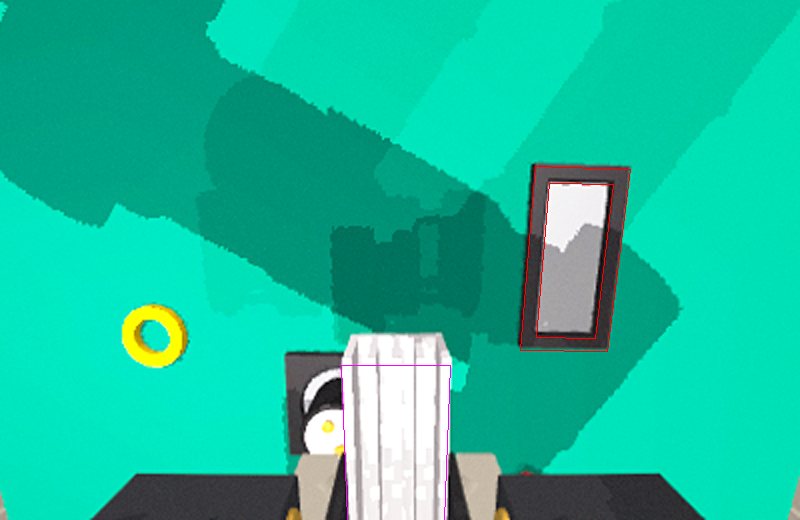

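```bash
python3 mv.py .3797 .290 .12 -188.5
```

```text
shift cm [ 5.4  11.92  9.44] turn [ 0. -0.  0.] rows>= 3.9
```

Scaled: 11.9 cm is 0.238, 5.4 cm is 0.108.

send_rows:
  plan:
    - [[0.036, 0.072, 0, 0, 0, 0], [0.07, 0.144, 0.02, 0, 0, 0], [0.1, 0.21, 0.06, 0, 0, 0], [0.108, 0.238, 0.12, 0, 0, 0], [0.108, 0.238, 0.18, 0, 0, 0], [0.108, 0.238, 0.188, 0, 0, 0], [0.108, 0.238, 0.188, 0, 0, 0], [0.108, 0.238, 0.188, 0, 0, 0]]

```text
clock: 25.9
tool_pos: [0.3803, 0.2903, 0.1215]
orientation: [-180.0, 0.0, 171.5]
force: [-1.3, -0.1, -0.9]
opening: 0.0293
gripper_force: 29.9
```

```bash
python3 mv.py .3797 .290 .0225 -188.5
```

```text
shift cm [ 0.06 -0.03  9.9 ] turn [-0.  0.  0.] rows>= 2.4
```

Scaled: 9.9 cm is 0.198, 9.7 cm is 0.194.

send_rows:
  plan:
    - [[0, 0, 0.06, 0, 0, 0], [0, 0, 0.11, 0, 0, 0], [0, 0, 0.144, 0, 0, 0], [0, 0, 0.168, 0, 0, 0], [0, 0, 0.184, 0, 0, 0], [0, 0, 0.194, 0, 0, 0], [0, 0, 0.198, 0, 0, 0], [0, 0, 0.198, 0, 0, 0]]

```text
clock: 26.57
tool_pos: [0.3801, 0.2908, 0.0222]
orientation: [179.9, 0.0, 171.5]
force: [0.4, -0.4, -1.1]
opening: 0.03
gripper_force: 29.9
```

Scaled: 0.5 cm is 0.01, 0.4 cm is 0.008.

send_rows:
  plan:
    - [[0, 0, 0.002, 0, 0, 0], [0, 0, 0.004, 0, 0, 0], [0, 0, 0.006, 0, 0, 0], [0, 0, 0.008, 0, 0, 0], [0, 0, 0.01, 0, 0, 0], [0, 0, 0.01, 0, 0, 0]]

```text
clock: 27.07
tool_pos: [0.3796, 0.2906, 0.0173]
orientation: [180.0, 0.0, 171.6]
force: [-3.3, -2.1, 11.8]
opening: 0.0298
gripper_force: 29.9
```

Contact at the expected height; release, rise, and check everything.

Scaled: -0.1 cm is -0.002.

send_rows:
  plan:
    - [[0, 0, -0.002, 0, 0, 0], [0, 0, -0.002, 0, 0, 0], [0, 0, -0.002, 0, 0, 0], [0, 0, -0.002, 0, 0, 0], [0, 0, -0.002, 0, 0, 0], [0, 0, -0.002, 0, 0, 0], [0, 0, -0.002, 0, 0, 0], [0, 0, -0.002, 0, 0, 0]]
  fingers: 1

```text
clock: 27.73
tool_pos: [0.3795, 0.2905, 0.0174]
orientation: [-180.0, -0.0, 171.5]
force: [0.1, 0.5, 0.0]
opening: 0.0776
gripper_force: 0.0
```

Scaled: -20 cm is -0.4, -17 cm is -0.34.

send_rows:
  plan:
    - [[0, 0, -0.04, 0, 0, 0], [0, 0, -0.1, 0, 0, 0], [0, 0, -0.18, 0, 0, 0], [0, 0, -0.26, 0, 0, 0], [0, 0, -0.34, 0, 0, 0], [0, 0, -0.4, 0, 0, 0], [0, 0, -0.4, 0, 0, 0], [0, 0, -0.4, 0, 0, 0]]

```text
clock: 28.4
tool_pos: [0.38, 0.2913, 0.2195]
orientation: [179.7, 0.1, 171.5]
force: [0.8, 0.1, -0.2]
opening: 0.0876
gripper_force: 0.0
```

Run:
```python
from sil import *
s=snap('wrist','w13'); sc=snap('scene','sc13'); sd=snap('side','sd13'); s0=ld('scene0'); d0=ld('side0')
# heatsink in recess: bright fin tops hull vs prediction
P['heatsink']=[b(.09,.03,.003,.035)]
for n,v in (('w',s),('sc',sc),('sd',sd)):
    g=[.3797,.290,np.radians(-8.5)]; q=w2px(v,W(g,box(.09,.03,.035))).mean(0); a=np.maximum((q-[75,75] if n=='w' else q-[35,35]).astype(int),0); e=150 if n=='w' else 70
    hsv=cv2.cvtColor(v['img'][a[1]:a[1]+e,a[0]:a[0]+e],cv2.COLOR_RGB2HSV); m=((hsv[...,1]<60)&(hsv[...,2]>110)).astype(np.uint8)
    r=np.zeros_like(m); cv2.fillConvexPoly(r,cv2.convexHull((w2px(v,W(g,P['heatsink'][0]))-a).round().astype(np.int32)),1)
    ys,xs=np.nonzero(m); yr,xr=np.nonzero(r); print(n,'bright centroid',xs.mean().round(1),ys.mean().round(1),'pred',xr.mean().round(1),yr.mean().round(1),len(xs),len(xr))
# meter moved? orange centroid
for n,v,w in (('sc',s0,sc),('sd',d0,sd)):
    c=[]
    for x in (v,w):
        h=cv2.cvtColor(x['img'],cv2.COLOR_RGB2HSV); q=w2px(x,[[.70,.02,.02]])[0]; m=(h[...,0]>9)&(h[...,0]<20)&(h[...,1]>190)&(h[...,2]>120)
        q=(240,235) if n=='sc' else (294,180); yy,xx=np.nonzero(m); k=np.hypot(xx-q[0],yy-q[1])<35; c.append((xx[k].mean().round(1),yy[k].mean().round(1),int(k.sum())))
    print('meter',n,c)
o=ctrl.get_obs(); print(o['tool_pos'],o['qvel'].round(1))
```

```text
w bright centroid 74.3 70.4 pred 75.0 73.3 2024 1657
sc bright centroid 34.2 39.2 pred 34.6 39.3 487 538
sd bright centroid 35.4 38.6 pred 35.6 39.6 278 325
meter sc [(np.float64(238.0), np.float64(241.3), 378), (np.float64(238.0), np.float64(241.4), 377)]
meter sd [(np.float64(295.2), np.float64(183.4), 99), (np.float64(294.3), np.float64(183.4), 104)]
[0.37902977 0.28984506 0.21638056] [ 0.1  0.7 -0.2  0.1 -0.1  0. ]
```

send_rows:
  plan:
    - [[0, 0, 0, 0, 0, 0], [0, 0, 0, 0, 0, 0], [0, 0, 0, 0, 0, 0], [0, 0, 0, 0, 0, 0]]

```text
clock: 28.88
tool_pos: [0.3794, 0.2903, 0.2169]
orientation: [-179.9, -0.0, 171.5]
force: [-1.3, -0.1, 0.3]
opening: 0.0876
gripper_force: 0.0
```

```bash
python3 -c "
from plant import ctrl; print(ctrl.close_job())"
```

```text
the job is handed in; nothing more can be done
None
```

I handed the job in at 28.9 s, with no verdict returned: the capacitor, transformer and heat sink are in their matching recesses, the loose bin stands half-turned on its twin's ledges, and the multimeter shows no measurable move.

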